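# Open the board cutter and set the card for the cut

## Robot

A 6-joint arm with a two-finger parallel gripper is mounted at the origin on the work surface. World frame = base frame: x ahead of the robot, y to its left, z up, the work surface at z = 0. Lengths are in m, angles in rad, forces in N, time in s.
With the tool pointing down it reaches from about 0.325 to 1 m from the base axis. Payload 5.1 kg.
Tool frame: the origin (TCP) lies between the finger pads; the fingertips stand 25 mm ahead of it and the grasp point (between the pads) lies 6 mm ahead of it; z points along the fingers, y is the direction in which the jaws open and shut (so a half turn about z gives the same grasp; the last joint's range is limited). The gripper opens to 85 mm and grips with 20 to 120 N. Pads are 22 mm wide; open, the fingers measure 114 mm over their backs; the gripper's body (76 mm by 85 mm) begins 54 mm behind the grasp point. The pads swing forward as they close: fully open they stand 13 mm farther back than shut.
Start: joints at [1.143, 0.124, 1.65, -0, 1.367, -0.083], TCP at [0.22, 0.612, 0.256] pointing down, gripper open.
Joint ranges: [-2.61, 2.61], [-1.02, 2.33], [0.03, 2.71], [-1.35, 4.49], [0.32, 2.68], [-2.91, 2.91]. Speed limits (rad/s): [2.57, 2.57, 3.14, 3.14, 3.14, 3.14].

## Interface

Orientations are given as [roll, pitch, yaw] about the fixed x, y, z axes, in that order (R = Rz(yaw) Ry(pitch) Rx(roll)).
In Python, from station import monitor, eyes, order gives the robot as it stands.
- The arm moves only by the tool play_rows, never from a script. Its argument "steps" is a list of rows, each an object with "dp": the shift along the tool's x, y, z in mm, a list of three; "spin": the turn about the tool's z in degrees. In form: [{"dp": [dx, dy, dz], "spin": spin}, ...]. A call has 1 to 5 rows; each row shifts and turns the commanded pose from where the row before left it, along the tool's axes as they then stand; what a row does not reach is not made up. A row lasts 1/12 s, in which the tool goes at most 41.7 mm and 7.16 degrees, less where a joint would pass 70% of its speed; a pose out of reach is approached as far as the arm can. A call is refused whole if a number of a shift passes 41.7 or a number of a turn 7.16, either way. A call with a gripper value outside its range is refused whole. "claw" is the opening in per cent of the stroke, from 0 (shut) to 100 (fully open), set as the call begins (left out, the last holds). The fingers move at their own pace and stop on an object; "grip_force" is the grip in N (left out, the last holds). Time passes only in rows, so rows that do not move let the fingers close. It gives the time, the measured TCP pose, the force and the opening at its end, in the units of the state.
- monitor.read_state(): the state, without advancing time (a new reading comes with each control period).
- eyes.read_camera(name): name is "scene" or "top" or "wrist"; returns (picture, depth): 400x640x3 uint8, red, green, blue; 400x640 float32, m along the optical axis (not along the pixel's ray), 0 where there is no reading.
- eyes.get_calibration(name): a dict with "fx", "fy", "cx", "cy" (pixels), "dist" ([k1, k2, p1, p2, k3] as OpenCV has them; the pictures are not rectified), "pose" (4x4, takes a point from camera to world coordinates); the wrist camera has in their place "T_tool_cam" (4x4, takes a point from camera to tool coordinates, whose origin is the TCP and whose axes are the flange's). Camera axes: x right, y down, z forward; pixel columns grow to the right and rows downward; lengths in m; the calibration is good to about 2 mm. A picture is of the moment at which its call begins: read the wrist's pose just before it. get_calibration takes no time and is no camera call.
- order.job_done(): hands the job in, once; it reports no verdict.
The state is a dict: "t": time; "joint_positions": joint angles; "qd": joint speeds; "tau": joint torques, N m; "position": TCP position; "tcp_rot": TCP orientation; "contact_force": force on the tool from outside, world axes, zero at the start; "wrist_torque": the same for the moment, N m; "finger_gap": opening from 0.0 (shut) to 1.0 (fully open).
Only numpy, scipy, OpenCV 4.12 (cv2) and the standard library are available. Lean on these libraries where they do the work, as an engineer would, in place of code of your own. Each camera call takes 0.05 s, during which the arm holds its last target.

## Task

Get the board cutter ready for the next cut without gripping anything: with the fingers under the red handle, push the counterweighted knife arm up past its balance point so that it stays up by itself against its stop, without flinging it and without touching the knife or the counterweight. Then push the sheet of card, flat on the bed, home against the back fence and across under the raised knife until its edge lies flush against the width gauge. Leave the gauge's setting and all the other things on the bench and bed as they are.

Things in the scene. Friction and masses are not known exactly. Their poses are not given: they have to be found in the camera images.
- cutter: the lever board cutter, fixed to the bench. Origin on the bench (z = 0); x points away from the operator to the back fence, y left, z up; its place and yaw vary. In mm: bed, top at z = 55, x -140 to 140, y -130 (cutting edge) to 170. Clear finger guard over the bed: y -120 to -100, underside 24 above the bed, top at z = 82; the card passes under it. Knife arm's pivot at x 143, y -139, z 75
- fence_face (a point): middle of the near face of the aluminium back fence on the far end of the bed, at bed height: in the cutter's frame at x = 112, y = 35 mm. The fence is 250 mm long along the cutter's y and 18 mm high; axes as the cutter's
- knife_arm (a joint): angle of the knife arm in rad: 0 = down (level, as at the start), growing as the handle end rises up and back, 1.10 = against its stop. The dark steel counterweight behind the pivot balances it between 0.42 and 0.68 (varies): let go below that it sinks back; beyond it falls slowly by itself to the stop. Takes 2 to 4 N at the grip; the hinge is damped
- grip (a point): centre of the red handle grip on the near end of the knife arm, a round bar 28 mm thick, 98 mm long. It moves with the arm; in the arm's frame (pivot, axes as the cutter's when down) at x = -318, z = 44 mm. With the arm down its centre is 119 mm above the bench and it slopes up towards the operator at 40 degrees, free space below and before it. Axes are the arm's
- knife_mid (a point): middle of the green knife beam and steel blade, 262 mm long, part of the knife arm between pivot and handle, 141 mm from the pivot; axes the arm's. Not to be touched. When down it reaches from z = 100 mm to some 20 mm below the bed top and bars the card's way over the cutting edge
- gauge_face (a point): middle of the face of the width gauge, at bed height: an aluminium plate outside (right of) the cutting edge and parallel to it, 160 mm long along the cutter's x, its top 18 mm above the bed, at x = 25 mm in the cutter's frame. The face looks to the cutter's +y; axes as the cutter's. It is clamped (slips only above 60 N)
- gauge (a joint): set width in m: distance of the gauge's face outside (to the right of) the cutting edge; 0.035 to 0.060
- card_mid (a point): centre (half-way up) of the sheet of stiff brown double-wall card lying on the bed, 170 mm along its x, 190 mm along its y, 8 mm thick, 60 to 130 g, a leaf drawn on it; its x roughly along the cutter's x. Home, its centre is 85 mm before the fence's face (x = 27 mm in the cutter's frame) and 95 mm left of the gauge's face
- brass_weight: a knobbed brass paperweight standing on the cutter's bed at its near left corner, 40 mm diameter, 46 mm tall; origin at the centre of its underside. To be left alone
- mallet: a turned wooden carver's mallet standing on its head on the bench to the right of the cutter, head 86 mm diameter, 242 mm tall; origin at the centre of its underside. To be left alone
- gouge_a: a carving gouge lying on the bench at the right, about 235 mm long, 28 mm thick handle; origin at the ferrule, on the bench; x towards the blade. To be left alone
- gouge_b: a second gouge, dark handle, like gouge_a. To be left alone
- glue: a white glue bottle with an orange cap standing at the left, 60 mm diameter, 160 mm tall; origin at the centre of its underside. To be left alone
- pencil_pot: a blue steel pot of pencils standing at the left, 72 mm diameter, 165 mm tall with the pencils; origin at the centre of its underside. To be left alone
- relief: a small carved wooden panel lying at the left, 160 x 120 x 30 mm; origin at the centre of its underside. To be left alone

How it is judged:
On the way, in this order (a step that is already met when the one before it is completed fails the run):
1. the knife arm stands raised against its stop, beyond its balance point, without being touched (value of joint knife_arm above 1 rad and velocity of joint knife_arm between -0.1 and 0.1 rad/s and contact force between the fingers and knife_arm below 0.2 N), for 0.3 s.
2. the card lies home against the fence and the gauge (y of card_mid in the frame of gauge_face below 0.1 m and x of card_mid in the frame of fence_face above -0.091 m and angle between the x axis of card_mid and the x axis of cutter, either way round below 0.04 rad), for 0.2 s.
At the end, for the whole second after the job is handed in: The knife arm rests raised (joint above 1.0 rad) and still; the card lies flat with its far edge within 6 mm of the back fence, its right edge within 5 mm of the width gauge and square to the cutter within 0.04 rad; the gauge has not moved by more than 6 mm (all of step 2 and value of joint knife_arm above 1 rad and velocity of joint knife_arm between -0.1 and 0.1 rad/s and distance of gauge_face from where it was at the start of the episode below 0.006 m and angle between card_mid's own z axis and vertical below 0.05 rad); the robot touches nothing.
It fails at once if the knife or the counterweight is touched (over 2 N) (contact force between any of the fingers, the arm and knife_beam above 2 N or contact force between any of the fingers, the arm and knife_blade above 2 N or contact force between any of the fingers, the arm and counterweight_c0 above 2 N).
It fails at once if the knife arm is flung or slammed (faster than 2.5 rad/s) (velocity of joint knife_arm above 2.5 rad/s or velocity of joint knife_arm below -2.5 rad/s).
It fails at once if the handle is gripped or forced (over 30 N) (contact force between the fingers and knife_arm above 30 N).
It fails at once if the card is lifted off the bed or tipped (z of card_mid in the frame of cutter above 0.07 m or angle between card_mid's own z axis and vertical above 0.15 rad).
It fails at once if the width gauge is shifted by more than 6 mm, or another thing on the bench or bed is moved by more than 20 mm (distance of gauge_face from where it was at the start of the episode above 0.006 m or distance of any of brass_weight, mallet, gouge_a, gouge_b, glue, pencil_pot, relief from where it was at the start of the episode above 0.02 m).
It also fails if it takes over 72 s, if anything falls off the work surface, if the arm or the gripper's body presses on something with over 40 N, if the wrist force passes 120 N, or if a joint passes its speed limit or range.

## Working session

There is one attempt and no reset: what is moved stays moved. The work goes in short steps, Python scripts to look and compute and a tool call to move; the robot and the scene stay as the last step left them, time stands still between calls to the robot, and variables do not carry over. Pictures are saved under pics/ and viewed, and the job is handed in when it is done.

Besides the shell and the picture viewer there is one more tool, called by a JSON object that holds its "fn" and its "kwargs". play_rows: Moves the arm, as the interface text tells. Its arguments: {"type":"object","properties":{"steps":{"type":"array"},"claw":{"type":"number"},"grip_force":{"type":"number"}},"required":["steps"]}

```bash
mkdir -p pics; ls; python3 - <<'E'
from station import monitor, eyes, order
import cv2, numpy as np
s=monitor.read_state(); print({k:np.round(v,3).tolist() for k,v in s.items()})
for n in ("scene","top"):
    p,d=eyes.read_camera(n); cv2.imwrite(f"pics/{n}0.png",p[:,:,::-1]); np.savez(f"{n}0.npz",p=p,d=d)
    c=eyes.get_calibration(n); print(n,{k:np.round(v,4).tolist() for k,v in c.items()})
print(eyes.get_calibration("wrist"))
E
```

```text
pics
{'t': 0.0, 'joint_positions': [1.143, 0.124, 1.652, 0.0, 1.368, -0.083], 'qd': [0.0, 0.0, 0.001, -0.002, 0.001, -0.0], 'tau': [-0.002, -42.36, -36.545, -0.0, 0.007, 0.0], 'position': [0.219, 0.611, 0.255], 'tcp_rot': [-3.139, -0.0, 2.797], 'contact_force': [-0.127, -0.09, -0.561], 'wrist_torque': [-0.034, -0.008, -0.044], 'finger_gap': 0.995}
scene {'fx': 433.8507, 'fy': 433.8507, 'cx': 320.7834, 'cy': 200.1978, 'dist': [0.0101, 0.0, 0.0, 0.0, 0.0], 'pose': [[-0.3556, 0.7776, -0.5185, 1.2668], [0.9346, 0.2916, -0.2037, 0.2229], [-0.0072, -0.5571, -0.8304, 1.1863], [0.0, 0.0, 0.0, 1.0]]}
top {'fx': 386.6836, 'fy': 386.6836, 'cx': 318.5682, 'cy': 200.2902, 'dist': [0.0019, 0.0, 0.0, 0.0, 0.0], 'pose': [[-0.0807, -0.9704, 0.2277, 0.2598], [-0.9967, 0.079, -0.0166, -0.0344], [-0.0019, -0.2283, -0.9736, 1.5036], [0.0, 0.0, 0.0, 1.0]]}
{'fx': 305.1128465738443, 'fy': 305.1128465738443, 'cx': 319.68243107121026, 'cy': 198.88156482475864, 'dist': array([-0.00776539,  0.        ,  0.        ,  0.        ,  0.        ]), 'T_tool_cam': array([[-3.08435411e-04, -9.45126336e-01, -3.26704934e-01,
         8.29407652e-02],
       [ 9.99999711e-01, -6.42726246e-05, -7.58144568e-04,
         1.57195859e-03],
       [ 6.95544214e-04, -3.26705073e-01,  9.45126082e-01,
        -1.16416182e-01],
       [ 0.00000000e+00,  0.00000000e+00,  0.00000000e+00,
         1.00000000e+00]])}
```

View pics/scene0.png

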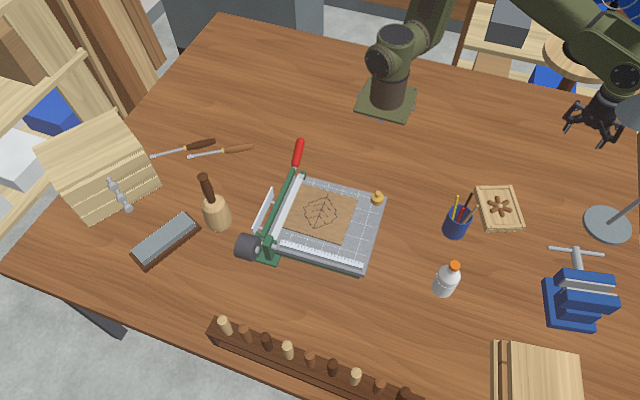

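View pics/top0.png

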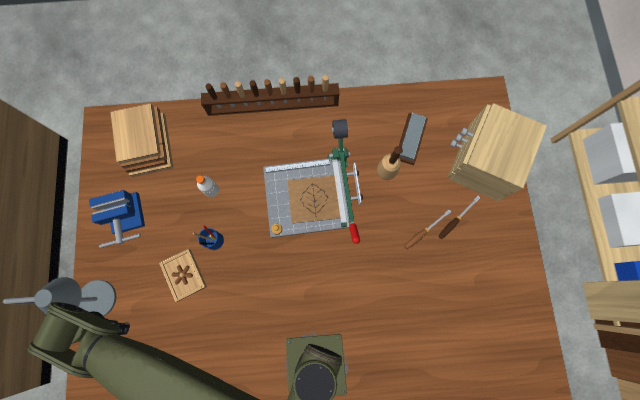

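The top view shows the cutter at about (310,195), with the red handle at (354,233) and the robot base at (316,370). The scene view shows the card, the knife arm, and the brass weight at (377,197). Next I'll enlarge both.

```bash
cat > h.py <<'E'
import numpy as np, cv2
from station import monitor, eyes, order
from scipy.spatial.transform import Rotation as R
def ray(name,uv,pose=None):
    c=eyes.get_calibration(name)
    K=np.array([[c['fx'],0,c['cx']],[0,c['fy'],c['cy']],[0,0,1]])
    uv=np.asarray(uv,float).reshape(-1,1,2)
    n=cv2.undistortPoints(uv,K,np.array(c['dist']))[:,0]
    T=c['pose'] if pose is None else pose
    T=np.array(T)
    return T[:3,3], np.c_[n,np.ones(len(n))]@T[:3,:3].T
def plane(name,uv,z,pose=None):
    o,d=ray(name,uv,pose); return o+d*((z-o[2])/d[:,2])[:,None]
def depthpts(name,d,uv,pose=None):
    o,r=ray(name,uv,pose); uv=np.asarray(uv,int).reshape(-1,2)
    return o+r*d[uv[:,1],uv[:,0]][:,None]
def wristpose():
    s=monitor.read_state(); T=np.eye(4); T[:3,:3]=R.from_euler('xyz',s['tcp_rot']).as_matrix(); T[:3,3]=s['position']
    return T@np.array(eyes.get_calibration('wrist')['T_tool_cam'])
E
python3 - <<'E'
import numpy as np,cv2
for n,(u0,v0,u1,v1) in (("scene",(220,130,420,280)),("top",(250,110,410,250))):
    p=np.load(n+"0.npz")['p'][v0:v1,u0:u1,::-1]
    cv2.imwrite(f"pics/{n}z.png",cv2.resize(p,None,fx=4,fy=4,interpolation=cv2.INTER_CUBIC))
E
```

```text
(no output)
```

View pics/scenez.png

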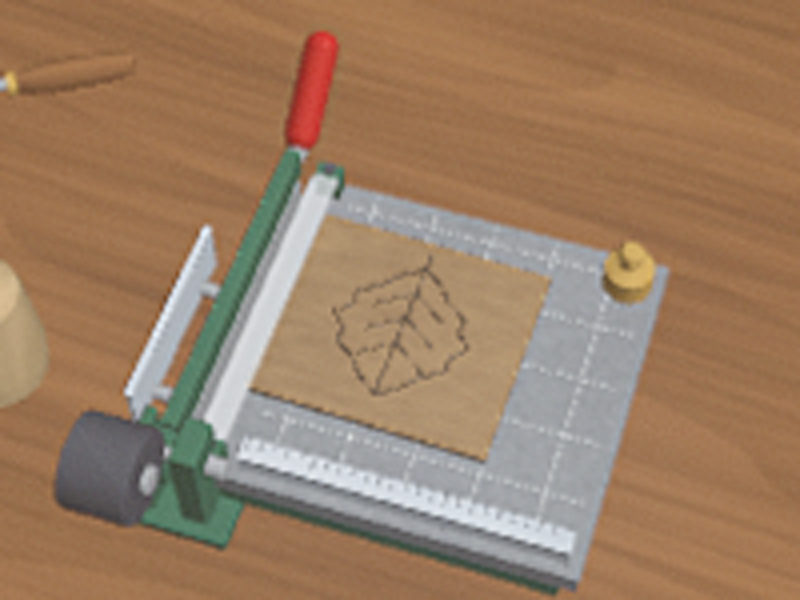

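View pics/topz.png

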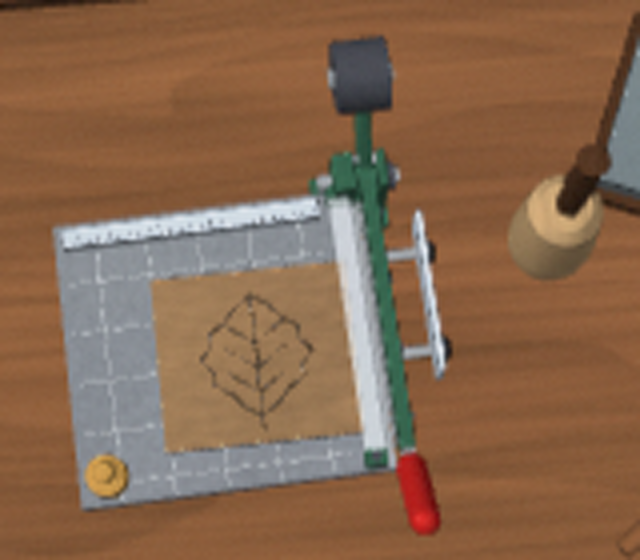

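```bash
python3 - <<'E'
from h import *
S=lambda u,v:(220+u/4,130+v/4); T=lambda u,v:(250+u/4,110+v/4)
nl=plane("scene",[S(668,268)],.055)[0]; fl=plane("scene",[S(577,582)],.055)[0]
nl2=plane("top",[T(83,508)],.055)[0]; fl2=plane("top",[T(54,229)],.055)[0]
for a,b in((nl,fl),(nl2,fl2)):
    d=b-a; print(a,b,np.linalg.norm(d),np.arctan2(d[1],d[0]))
# card mask
for n,(u0,v0,u1,v1) in (("scene",(270,180,370,250)),("top",(280,170,345,228))):
    z=np.load(n+"0.npz");p=z['p'];hsv=cv2.cvtColor(p,cv2.COLOR_RGB2HSV)
    m=np.zeros(p.shape[:2],np.uint8); m[v0:v1,u0:u1]=((hsv[...,0]>8)&(hsv[...,0]<24)&(hsv[...,1]>70))[v0:v1,u0:u1]*255
    m=cv2.morphologyEx(m,cv2.MORPH_CLOSE,np.ones((7,7)))
    cs,_=cv2.findContours(m,0,2); c=max(cs,key=cv2.contourArea)
    w=plane(n,c[:,0],.063); print(n,"card",cv2.minAreaRect((w[:,:2]*1000).astype(np.float32)))
    r=((hsv[...,0]<6)|(hsv[...,0]>174))&(hsv[...,1]>180)&(hsv[...,2]>90)
    m2=np.zeros_like(m); 
    U0,V0,U1,V1=(280,130,320,180) if n=="scene" else (340,220,365,250)
    m2[V0:V1,U0:U1]=r[V0:V1,U0:U1]; vs,us=np.nonzero(m2)
    dp=depthpts(n,z['d'],np.c_[us,vs]); print(n,"red",len(us),us.mean(),vs.mean(),dp.mean(0),dp.min(0),dp.max(0), plane(n,[(us.mean(),vs.mean())],.119))
    o,d=ray(n,[(us.mean(),vs.mean())]); np.savez(n+"r.npz",o=o,d=d[0])
a=np.load("scener.npz");b=np.load("topr.npz")
A=np.c_[a['d'],-b['d']];x=np.linalg.lstsq(A,b['o']-a['o'],rcond=None)[0];print("grip tri",a['o']+x[0]*a['d'],b['o']+x[1]*b['d'])
# bed-height depth points
z=np.load("top0.npz");d=z['d']
for uv in((290,195),(315,200),(272,225),(340,200),(335,210)):print(uv,depthpts("top",d,[uv])[0])
E
```

```text
[0.47577957 0.13640391 0.055     ] [0.75557271 0.15029885 0.055     ] 0.28013795362686295 0.04962070397251021
[0.47176049 0.13179506 0.055     ] [0.74903714 0.14572661 0.055     ] 0.2776264122322805 0.05020200702317468
scene card ((608.765625, -38.51457214355469), (169.9568634033203, 187.13987731933594), 1.6042542457580566)
scene red 175 297.7257142857143 151.56 [ 0.46201276 -0.16940386  0.13381786] [ 0.2962016  -0.22493683 -0.00248014] [1.26675593 0.22285018 1.18625684] [[ 0.45088026 -0.17484629  0.119     ]]
top card ((605.2269287109375, -38.31431579589844), (168.7301483154297, 184.2556610107422), 1.600796103477478)
top red 143 354.1048951048951 233.37762237762237 [ 0.44906757 -0.17398013  0.13630569] [ 0.41232701 -0.18788606  0.10114524] [ 0.48936635 -0.16070099  0.16109406] [[ 0.45118129 -0.17579082  0.119     ]]
grip tri [ 0.45088302 -0.17484495  0.11900361] [ 0.45116231 -0.1757768   0.11913734]
(290, 195) [0.62671498 0.04874818 0.06202601]
(315, 200) [ 0.59932993 -0.04543846  0.06168957]
(272, 225) [0.51643011 0.1242885  0.05848206]
(340, 200) [ 0.58623231 -0.13917091  0.08485855]
(335, 210) [ 0.55364784 -0.11811521  0.06420811]
```

Both views agree on the cutter: yaw is about 0.050 rad and the origin is about (0.6215, -0.029). The red grip triangulates to (0.451, -0.175, 0.119), which matches that frame. The fingers always point down. So I'll press the finger face lightly against the handle's free end from the operator side and follow it up its arc.

First I'll spin to align with the cutter and shut the claw.

{"fn": "play_rows", "kwargs": {"steps": [{"dp":[0,0,0],"spin":-5.7},{"dp":[0,0,0],"spin":-5.7},{"dp":[0,0,0],"spin":-5.7},{"dp":[0,0,0],"spin":-5.8}], "claw": 0, "grip_force": 20}}

```text
t: 0.43
position: [0.2196, 0.6114, 0.2555]
tcp_rot: [-3.14, -0.001, -3.082]
contact_force: [0.1, -0.6, -0.3]
finger_gap: 0.45
```

{"fn": "play_rows", "kwargs": {"steps": [{"dp":[-13,-39,0],"spin":0},{"dp":[-13,-39,0],"spin":0},{"dp":[-13,-39,0],"spin":0},{"dp":[-13,-39,0],"spin":0},{"dp":[-13,-39,0],"spin":0}]}}

```text
t: 0.85
position: [0.2953, 0.4187, 0.2556]
tcp_rot: [-3.141, -0.001, -3.086]
contact_force: [0.5, -0.4, -0.1]
finger_gap: -0.001
```

{"fn": "play_rows", "kwargs": {"steps": [{"dp":[-13,-39,0],"spin":0},{"dp":[-13,-39,0],"spin":0},{"dp":[-13,-39,0],"spin":0},{"dp":[-13,-39,0],"spin":0},{"dp":[-13,-39,0],"spin":0}]}}

```text
t: 1.27
position: [0.3708, 0.2275, 0.256]
tcp_rot: [-3.142, 0.0, -3.086]
contact_force: [1.3, -0.4, 0.3]
finger_gap: 0.002
```

{"fn": "play_rows", "kwargs": {"steps": [{"dp":[2,-41,0],"spin":0},{"dp":[2,-41,0],"spin":0},{"dp":[2,-41,0],"spin":0},{"dp":[2,-41,0],"spin":0},{"dp":[2,-41,0],"spin":0}]}}

```text
t: 1.68
position: [0.3714, 0.0225, 0.256]
tcp_rot: [-3.142, 0.0, -3.086]
contact_force: [0.2, -0.7, 1.1]
finger_gap: 0.002
```

{"fn": "play_rows", "kwargs": {"steps": [{"dp":[3,-41,0],"spin":0},{"dp":[3,-41,0],"spin":0},{"dp":[3,-41,0],"spin":0},{"dp":[3,-41,0],"spin":0},{"dp":[3,-40,0],"spin":0}]}}

```text
t: 2.1
position: [0.3675, -0.1824, 0.2562]
tcp_rot: [-3.141, 0.0, -3.088]
contact_force: [1.3, 1.1, 0.3]
finger_gap: 0.001
```

{"fn": "play_rows", "kwargs": {"steps": [{"dp":[0,0,30],"spin":0},{"dp":[0,0,30],"spin":0},{"dp":[0,0,30],"spin":0},{"dp":[0,0,28],"spin":0},{"dp":[0,0,0],"spin":0}]}}

```text
t: 2.52
position: [0.3644, -0.178, 0.1318]
tcp_rot: [3.134, -0.01, -3.087]
contact_force: [-1.1, 1.2, -0.5]
finger_gap: 0.003
```

```bash
python3 - <<'E'
from h import *
for n,(u0,v0,u1,v1) in (("scene",(220,80,420,230)),("top",(300,150,460,270))):
    p,d=eyes.read_camera(n); cv2.imwrite(f"pics/{n}1.png",cv2.resize(p[v0:v1,u0:u1,::-1],None,fx=4,fy=4,interpolation=cv2.INTER_CUBIC))
p,d=eyes.read_camera("wrist"); cv2.imwrite("pics/w1.png",p[:,:,::-1])
s=monitor.read_state();print(s['position'],s['contact_force'],s['joint_positions'])
E
```

```text
[ 0.36887191 -0.18055047  0.13942161] [-0.03786674 -0.52406114  0.97016065] [-5.86054763e-01 -3.37650611e-01  2.27646485e+00 -2.89504201e-05
  1.20178219e+00 -2.21191967e+00]
```

View pics/scene1.png

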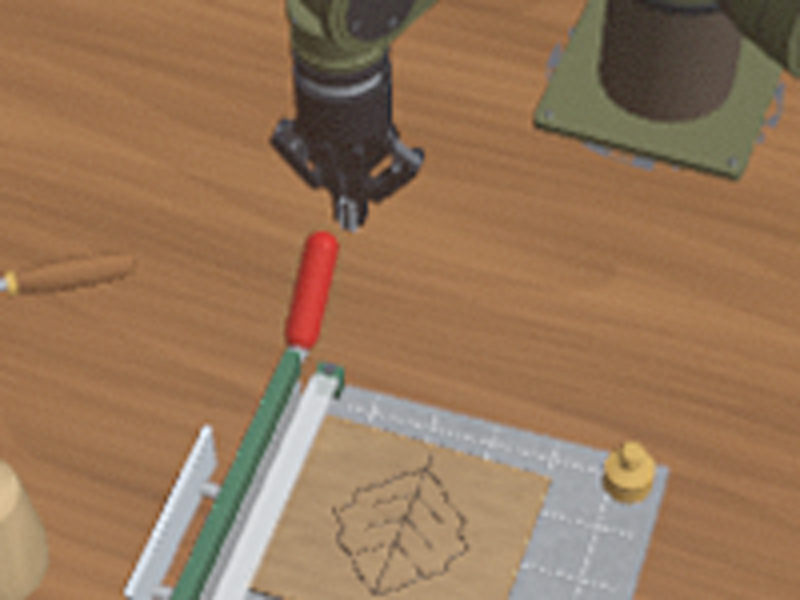

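View pics/w1.png

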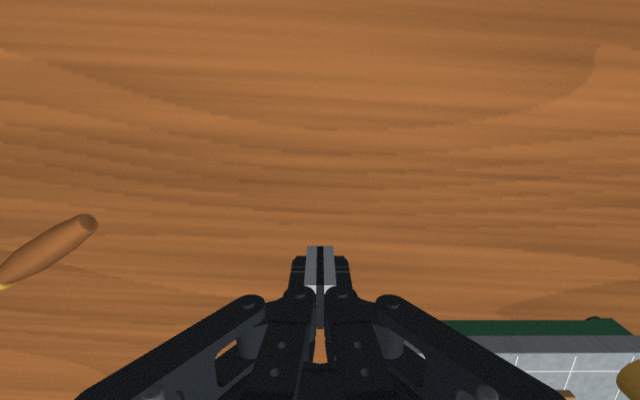

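View pics/top1.png

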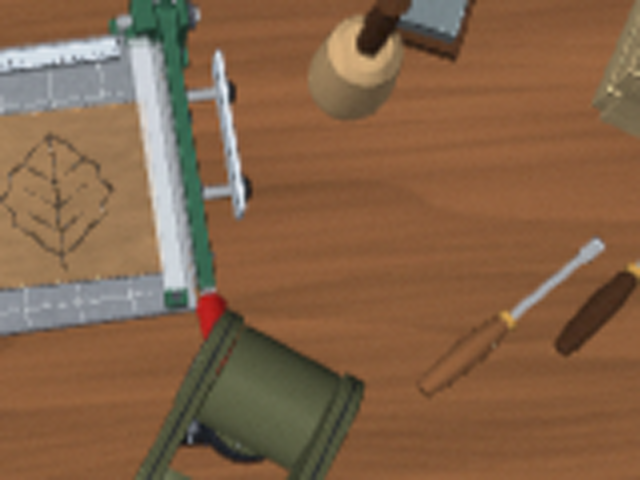

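The scene view shows the shut fingers just in front of the handle's free end at (320,235) and in line with it. In the wrist view the pad tips are at (319,250). Now I'll approach slowly.

{"fn": "play_rows", "kwargs": {"steps": [{"dp":[-10,1,0],"spin":0},{"dp":[-8,1,0],"spin":0},{"dp":[-4,0,0],"spin":0},{"dp":[-2,0,0],"spin":0},{"dp":[0,0,0],"spin":0}]}}

```text
t: 3.08
position: [0.3932, -0.177, 0.1391]
tcp_rot: [-3.141, 0.001, -3.086]
contact_force: [-0.5, 0.8, 0.3]
finger_gap: -0.001
```

{"fn": "play_rows", "kwargs": {"steps": [{"dp":[-2,0,0],"spin":0},{"dp":[-2,0,0],"spin":0},{"dp":[0,0,0],"spin":0}]}}

```text
t: 3.33
position: [0.3964, -0.1768, 0.1383]
tcp_rot: [3.142, 0.0, -3.087]
contact_force: [-0.7, 0.1, 0.0]
finger_gap: -0.0
```

{"fn": "play_rows", "kwargs": {"steps": [{"dp":[-2,0,0],"spin":0},{"dp":[0,0,0],"spin":0},{"dp":[0,0,0],"spin":0}]}}

```text
t: 3.58
position: [0.3982, -0.1767, 0.1383]
tcp_rot: [3.142, -0.0, -3.087]
contact_force: [0.1, -0.2, -0.1]
finger_gap: 0.002
```

{"fn": "play_rows", "kwargs": {"steps": [{"dp":[-2,0,0],"spin":0},{"dp":[0,0,0],"spin":0},{"dp":[0,0,0],"spin":0}]}}

```text
t: 3.83
position: [0.4003, -0.1766, 0.1383]
tcp_rot: [3.142, -0.0, -3.087]
contact_force: [0.4, -0.2, -1.1]
finger_gap: 0.0
```

{"fn": "play_rows", "kwargs": {"steps": [{"dp":[-2,0,0],"spin":0},{"dp":[0,0,0],"spin":0},{"dp":[0,0,0],"spin":0}]}}

```text
t: 4.08
position: [0.4018, -0.1765, 0.1382]
tcp_rot: [3.141, -0.001, -3.087]
contact_force: [-3.2, -0.6, 1.6]
finger_gap: 0.004
```

{"fn": "play_rows", "kwargs": {"steps": [{"dp":[-2,0,0],"spin":0},{"dp":[0,0,0],"spin":0},{"dp":[0,0,0],"spin":0}]}}

```text
t: 4.33
position: [0.4021, -0.1765, 0.1382]
tcp_rot: [3.141, -0.007, -3.086]
contact_force: [-13.2, 0.0, 7.2]
finger_gap: -0.001
```

{"fn": "play_rows", "kwargs": {"steps": [{"dp":[-2,0,0],"spin":0},{"dp":[0,0,0],"spin":0},{"dp":[0,0,0],"spin":0}]}}

```text
t: 4.58
position: [0.4023, -0.1765, 0.1381]
tcp_rot: [3.141, -0.013, -3.086]
contact_force: [-21.9, -1.3, 12.8]
finger_gap: -0.003
```

Contact is made, at about 5 N per mm. The ratio of vertical to horizontal force shows friction of at least 0.58, so I'll ease back and then climb.

{"fn": "play_rows", "kwargs": {"steps": [{"dp":[2,0,0],"spin":0},{"dp":[0,0,-2],"spin":0},{"dp":[0,0,0],"spin":0}]}}

```text
t: 4.83
position: [0.4022, -0.1764, 0.1394]
tcp_rot: [3.141, -0.005, -3.087]
contact_force: [-7.9, -2.2, -0.8]
finger_gap: 0.001
```

{"fn": "play_rows", "kwargs": {"steps": [{"dp":[0,0,-2],"spin":0},{"dp":[0,0,-1],"spin":0},{"dp":[0,0,0],"spin":0}]}}

```text
t: 5.08
position: [0.4027, -0.1764, 0.1423]
tcp_rot: [3.141, -0.004, -3.087]
contact_force: [-6.7, -1.7, -0.3]
finger_gap: 0.003
```

{"fn": "play_rows", "kwargs": {"steps": [{"dp":[-0.5,0,-3],"spin":0},{"dp":[-0.5,0,-3],"spin":0},{"dp":[0,0,0],"spin":0}]}}

```text
t: 5.33
position: [0.4037, -0.1749, 0.1484]
tcp_rot: [3.137, -0.005, -3.087]
contact_force: [-6.8, 5.0, -0.2]
finger_gap: -0.0
```

{"fn": "play_rows", "kwargs": {"steps": [{"dp":[-0.8,0,-4],"spin":0},{"dp":[-0.8,0,-4],"spin":0},{"dp":[0,0,0],"spin":0}]}}

```text
t: 5.58
position: [0.4054, -0.1753, 0.1568]
tcp_rot: [3.139, -0.005, -3.086]
contact_force: [-7.8, 1.3, -1.2]
finger_gap: -0.0
```

```bash
cat > see.py <<'E'
from h import *
import sys
k=sys.argv[1]
p,d=eyes.read_camera("scene"); u0,v0,u1,v1=200,30,400,180
cv2.imwrite(f"pics/s{k}.png",cv2.resize(p[v0:v1,u0:u1,::-1],None,fx=4,fy=4,interpolation=cv2.INTER_CUBIC))
s=monitor.read_state();print(s['t'],s['position'],s['contact_force'])
hsv=cv2.cvtColor(p,cv2.COLOR_RGB2HSV); r=((hsv[...,0]<6)|(hsv[...,0]>174))&(hsv[...,1]>180)&(hsv[...,2]>90)
r[:, :230]=0; r[:,420:]=0; r[260:]=0
vs,us=np.nonzero(r); print(len(us), us.mean(),vs.mean(),vs.min(),vs.max())
# grip centre from ray & arm plane (cutter y=-0.139)
o,dd=ray("scene",[(us.mean(),vs.mean())]); yh=np.array([-.05,.9987,0]); O=np.array([.6215,-.0288,0])
# plane point measured
t=(-0.139-(o-O)@yh)/(dd[0]@yh); P=o+t*dd[0]-O; x=P@np.array([.9987,.05,0])-.143; z=P[2]-.075
print("grip rel pivot",x,z,"theta",np.arctan2(z,-x)-np.arctan2(.044,.318))
E
python3 see.py 2
```

```text
5.6333 [ 0.40529707 -0.1753705   0.15654742] [-8.16463711  1.05237101 -1.03127286]
194 297.1443298969072 149.59278350515464 135 163
grip rel pivot -0.32117759681016605 0.05251059322255132 theta 0.024568331646625086
```

View pics/s2.png

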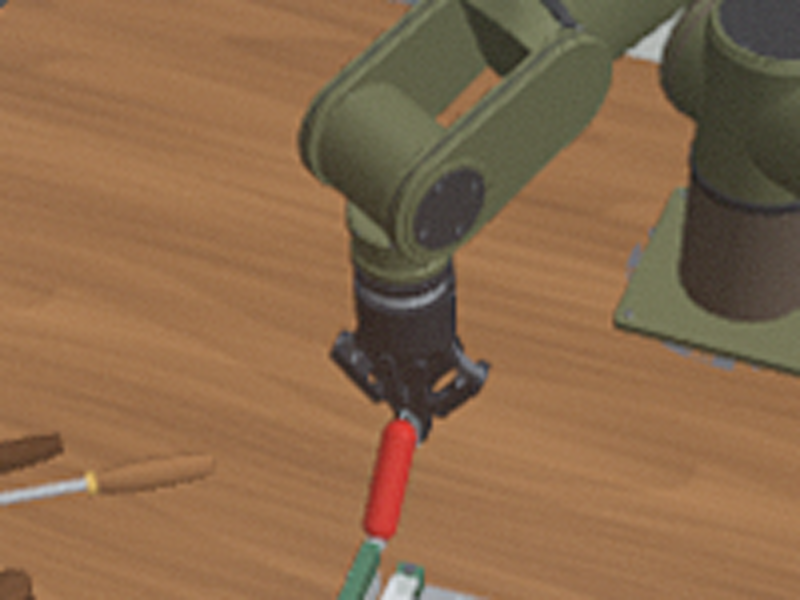

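The handle follows the finger, with its end at (400,430) in the crop and theta at about 0.03. The force is a steady 8 N, so I'll continue along the arc.

{"fn": "play_rows", "kwargs": {"steps": [{"dp":[-1.1,0,-5],"spin":0},{"dp":[-1.2,0,-5],"spin":0},{"dp":[-1.3,0,-5],"spin":0},{"dp":[-1.4,0,-5],"spin":0}]}}

```text
t: 5.97
position: [0.4099, -0.1743, 0.176]
tcp_rot: [3.137, -0.006, -3.087]
contact_force: [-7.3, 4.4, 0.3]
finger_gap: -0.001
```

{"fn": "play_rows", "kwargs": {"steps": [{"dp":[-1.4,0,-5],"spin":0},{"dp":[-1.5,0,-5],"spin":0},{"dp":[-1.6,0,-5],"spin":0},{"dp":[-1.6,0,-5],"spin":0}]}}

```text
t: 6.3
position: [0.4162, -0.1738, 0.1962]
tcp_rot: [3.136, -0.006, -3.086]
contact_force: [-7.6, 5.6, 0.6]
finger_gap: -0.001
```

```bash
python3 see.py 3
```

```text
6.35 [ 0.41706332 -0.17455344  0.19758409] [-7.30962007  2.36781021  1.66793776]
218 295.7798165137615 144.3119266055046 130 159
grip rel pivot -0.3137720246321227 0.08593023032335996 theta 0.1298161055720449
```

{"fn": "play_rows", "kwargs": {"steps": [{"dp":[-2.2,0,-6],"spin":0},{"dp":[-2.2,0,-6],"spin":0},{"dp":[-2.3,0,-6],"spin":0},{"dp":[-2.4,0,-6],"spin":0}]}}

```text
t: 6.68
position: [0.427, -0.1746, 0.2217]
tcp_rot: [3.14, -0.0, -3.087]
contact_force: [-3.2, 2.5, -0.7]
finger_gap: 0.001
```

{"fn": "play_rows", "kwargs": {"steps": [{"dp":[-2.5,0,-6],"spin":0},{"dp":[-2.6,0,-6],"spin":0},{"dp":[-2.7,0,-6],"spin":0},{"dp":[-2.8,0,-6],"spin":0}]}}

```text
t: 7.02
position: [0.4384, -0.1748, 0.2463]
tcp_rot: [-3.141, 0.002, -3.087]
contact_force: [-1.0, 0.7, -1.3]
finger_gap: -0.003
```

```bash
python3 see.py 4
```

```text
7.0667 [ 0.43915192 -0.17509887  0.24786061] [-1.89795155 -1.10803925  1.12033354]
229 292.8165938864629 138.65502183406113 124 153
grip rel pivot -0.294985176672663 0.13198068394461665 theta 0.28321005548193745
```

{"fn": "play_rows", "kwargs": {"steps": [{"dp":[-3.5,0,-6],"spin":0},{"dp":[-3.5,0,-6],"spin":0},{"dp":[-3.5,0,-6],"spin":0},{"dp":[-3.5,0,-6],"spin":0}]}}

```text
t: 7.4
position: [0.4515, -0.1738, 0.2701]
tcp_rot: [3.142, -0.001, -3.087]
contact_force: [-4.7, 0.4, 2.1]
finger_gap: 0.003
```

{"fn": "play_rows", "kwargs": {"steps": [{"dp":[-3.8,0,-6],"spin":0},{"dp":[-4,0,-6],"spin":0},{"dp":[-4,0,-6],"spin":0},{"dp":[-4,0,-6],"spin":0}]}}

```text
t: 7.73
position: [0.4678, -0.1729, 0.2944]
tcp_rot: [-3.141, 0.0, -3.087]
contact_force: [-3.4, -0.1, 1.7]
finger_gap: 0.001
```

```bash
python3 see.py 5
```

```text
7.7833 [ 0.46907643 -0.17317424  0.29584873] [-0.04501246 -0.03673657  2.05313529]
238 289.0798319327731 134.15546218487395 119 149
grip rel pivot -0.27131914984235495 0.17636748553411413 theta 0.43890943219790035
```

View pics/s5.png

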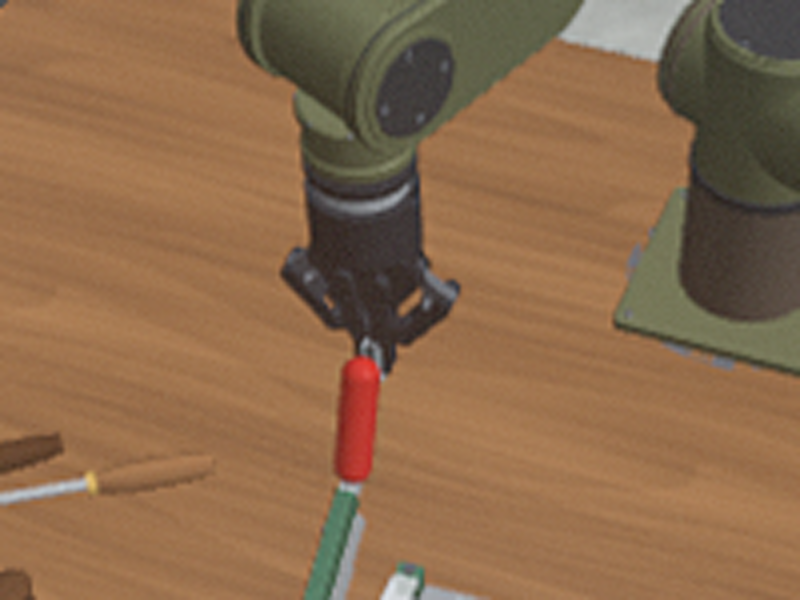

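{"fn": "play_rows", "kwargs": {"steps": [{"dp":[-4.8,0,-6],"spin":0},{"dp":[-5,0,-6],"spin":0},{"dp":[-5,0,-6],"spin":0},{"dp":[-5,0,-6],"spin":0}]}}

```text
t: 8.12
position: [0.4873, -0.172, 0.3184]
tcp_rot: [-3.141, -0.0, -3.087]
contact_force: [-5.5, -0.5, 4.0]
finger_gap: -0.0
```

{"fn": "play_rows", "kwargs": {"steps": [{"dp":[-5.5,0,-5],"spin":0},{"dp":[-5.5,0,-5],"spin":0},{"dp":[-6,0,-5],"spin":0},{"dp":[-6,0,-5],"spin":0}]}}

```text
t: 8.45
position: [0.5111, -0.1705, 0.3381]
tcp_rot: [-3.141, 0.002, -3.087]
contact_force: [-0.5, 0.4, -0.3]
finger_gap: -0.003
```

```bash
python3 see.py 6
```

```text
8.5 [ 0.51211455 -0.1705203   0.33882761] [-0.55549343  0.18822862  0.67995667]
242 283.1570247933884 132.62809917355372 118 147
grip rel pivot -0.233223649260215 0.22214438087839977 theta 0.6235808052484517
```

{"fn": "play_rows", "kwargs": {"steps": [{"dp":[-6,0,-4],"spin":0},{"dp":[-6,0,-4],"spin":0},{"dp":[-6,0,-4],"spin":0},{"dp":[-6,0,-4],"spin":0},{"dp":[-6,0,-4],"spin":0}]}}

```text
t: 8.92
position: [0.5407, -0.1688, 0.3575]
tcp_rot: [3.141, -0.0, -3.087]
contact_force: [0.8, -0.0, -0.3]
finger_gap: -0.001
```

```bash
python3 see.py 7
```

```text
8.9667 [ 0.54164975 -0.1688402   0.35846909] [-0.12277792  0.35224648  0.86191693]
237 275.2236286919831 135.10970464135022 122 149
grip rel pivot -0.18388376730371192 0.2636441276708747 theta 0.8242788325516066
```

Theta is 0.82 with no contact force, so the knife arm is falling to its stop by itself. I'll back away toward the operator.

{"fn": "play_rows", "kwargs": {"steps": [{"dp":[10,0,0],"spin":0},{"dp":[25,0,0],"spin":0},{"dp":[30,0,0],"spin":0},{"dp":[30,0,0],"spin":0},{"dp":[20,0,0],"spin":0}]}}

```text
t: 9.38
position: [0.4227, -0.175, 0.357]
tcp_rot: [3.142, -0.001, -3.087]
contact_force: [0.1, -1.4, 0.0]
finger_gap: 0.003
```

```bash
python3 see.py 8
```

```text
9.4333 [ 0.42098195 -0.17512111  0.35746533] [ 0.64041497 -1.72822253  0.30095654]
204 262.5686274509804 146.0049019607843 135 158
grip rel pivot -0.10881694027749264 0.3028817638871573 theta 1.0883935654837649
```

{"fn": "play_rows", "kwargs": {"steps": [{"dp":[0,30,0],"spin":0},{"dp":[0,35,0],"spin":0},{"dp":[0,35,0],"spin":0},{"dp":[0,20,0],"spin":0},{"dp":[0,0,0],"spin":0}]}}

```text
t: 9.85
position: [0.4178, -0.0527, 0.3575]
tcp_rot: [3.141, 0.001, -3.083]
contact_force: [-0.6, 0.4, 0.5]
finger_gap: 0.002
```

```bash
python3 see.py 9; python3 see.py 10; python3 - <<'E'
from h import *
for n,(u0,v0,u1,v1) in (("scene",(220,80,420,230)),("top",(250,110,410,250))):
    p,d=eyes.read_camera(n);np.savez(f"{n}2.npz",p=p,d=d); cv2.imwrite(f"pics/{n}2.png",cv2.resize(p[v0:v1,u0:u1,::-1],None,fx=4,fy=4,interpolation=cv2.INTER_CUBIC))
E
```

```text
9.9 [ 0.41806942 -0.05418309  0.35739661] [-0.17885624 -0.3009712  -0.63345537]
197 262.6751269035533 145.88832487309645 135 158
grip rel pivot -0.1094303014621173 0.30264115618569004 theta 1.0863470945912628
9.95 [ 0.41825353 -0.05509758  0.35730041] [ 0.46148198 -0.42142468 -0.05706907]
204 262.54901960784315 145.9950980392157 135 158
grip rel pivot -0.10873112019646777 0.30301229139364744 theta 1.0887815343044942
```

View pics/top2.png

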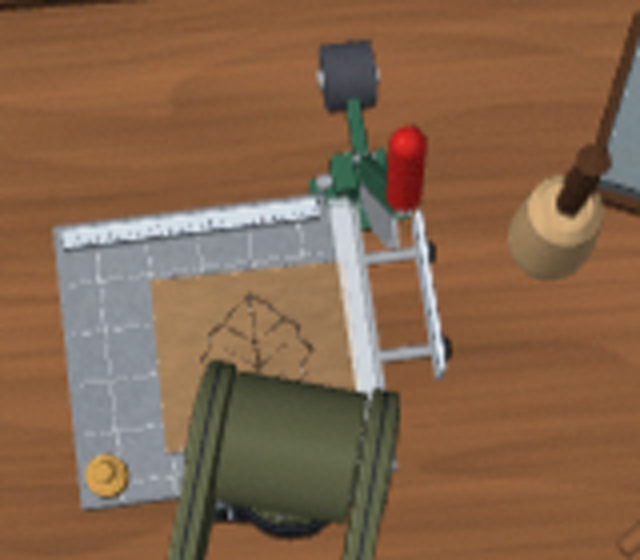

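View pics/scene2.png

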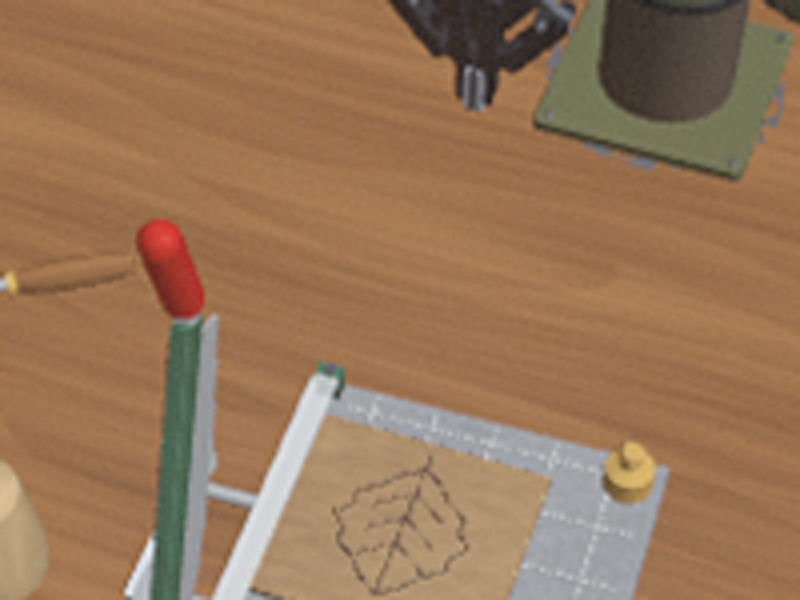

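The knife arm stands still at theta 1.09. The top view shows the gauge plate running from (413,213) to (436,376) in the crop. Next I'll measure the gauge, card and brass weight in the cutter's frame.

```bash
python3 - <<'E'
from h import *
O=np.array([.6215,-.0288]);c,s=np.cos(.05),np.sin(.05)
def cut(P): 
    d=np.atleast_2d(P)[:,:2]-O; return np.round(np.c_[d[:,0]*c+d[:,1]*s,-d[:,0]*s+d[:,1]*c]*1000,1)
T=lambda u,v:(250+u/4,110+v/4)
S=lambda u,v:(220+u/4,130+v/4)
print("gauge top inner", cut(plane("top",[T(413,213),T(434,376)],.073)))
z=np.load("scene0.npz")
# scene0 zoom: gauge visible upper edge outer & inner
print("gauge scene", cut(plane("scene",[S(213,232),S(140,405)],.073)))
print("card top corners",cut(plane("top",[T(152,281),T(165,452),T(362,435)],.063)))
print("card scene corners",cut(plane("scene",[S(550,277),S(489,460),S(250,390),S(330,215)],.063)))
print("brass", cut(plane("top",[T(106,475)],.075)))
print("guard top", cut(plane("top",[T(330,200),T(352,200),T(365,450),T(387,462)],.082)))
print("fence top", cut(plane("top",[T(64,249),T(320,213)],.073)))
print("fence sc", cut(plane("scene",[S(575,532),S(240,438)],.073)))
print("bed near edge", cut(plane("top",[T(83,508),T(387,470)],.055)))
print("grip",cut([.451,-.1753]))
E
python3 - <<'E'
import cv2,numpy as np
p=np.load("top2.npz")['p'][150:215,335:370,::-1]
cv2.imwrite("pics/g.png",cv2.resize(p,None,fx=9,fy=9,interpolation=cv2.INTER_NEAREST))
E
```

```text
gauge top inner [[ 100.4 -181.5]
 [ -62.6 -176.8]]
gauge scene [[ -49.4 -175.9]
 [ 113.1 -169.8]]
card top corners [[  68.4   78.1]
 [-100.    84.8]
 [-108.2 -101.8]]
card scene corners [[-95.5  87. ]
 [ 73.3  87.1]
 [ 71.2 -99.9]
 [-99.8 -96.3]]
brass [[-116.6  141.3]]
guard top [[ 121.1 -102.7]
 [ 118.3 -123.8]
 [-125.9 -101. ]
 [-139.8 -119.7]]
fence top [[108.5 158.4]
 [112.3 -91.9]]
fence sc [[114.8 161.9]
 [116.4 -89.6]]
bed near edge [[-141.5  167.9]
 [-143.2 -121.1]]
grip [[-177.6 -137.8]]
```

View pics/g.png

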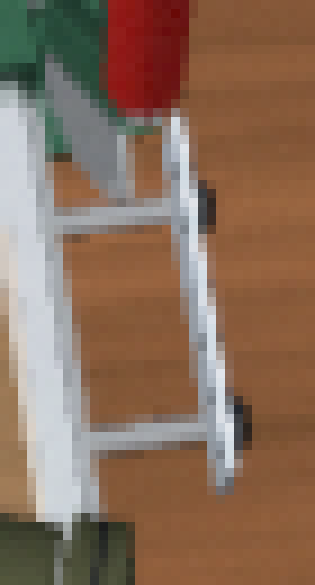

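The gauge face is at cutter y of about -176 mm, the card centre is about (-14, -11) mm, and the brass weight is at (-117, 141). The card therefore needs about +41 mm in x and -72 mm in y. I'll open the fingers for a two-point push and descend behind the card's near edge.

{"fn": "play_rows", "kwargs": {"steps": [{"dp":[-17,2,20],"spin":0.4},{"dp":[-17,3,36],"spin":0},{"dp":[-17,2,36],"spin":0},{"dp":[-17,2,36],"spin":0},{"dp":[-16,2,36],"spin":0}], "claw": 100}}

```text
t: 10.47
position: [0.5027, -0.0415, 0.1917]
tcp_rot: [-3.141, 0.0, -3.096]
contact_force: [1.0, -0.7, 0.6]
finger_gap: 0.708
```

{"fn": "play_rows", "kwargs": {"steps": [{"dp":[0,0,36],"spin":0},{"dp":[0,0,25],"spin":0},{"dp":[0,0,15],"spin":0},{"dp":[0,0,0],"spin":0},{"dp":[0,0,0],"spin":0}]}}

```text
t: 10.88
position: [0.5014, -0.0412, 0.1164]
tcp_rot: [3.141, -0.003, -3.095]
contact_force: [-0.2, 0.3, 0.2]
finger_gap: 1.001
```

```bash
cat > w.py <<'E'
from h import *
import sys
O=np.array([.6215,-.0288]);c,s=np.cos(.05),np.sin(.05)
T=wristpose();p,d=eyes.read_camera("wrist"); cv2.imwrite(f"pics/w{sys.argv[1]}.png",p[:,:,::-1]);np.savez(f"w{sys.argv[1]}.npz",p=p,d=d,T=T)
p,d=eyes.read_camera("scene"); cv2.imwrite(f"pics/sc{sys.argv[1]}.png",cv2.resize(p[110:290,210:410,::-1],None,fx=4,fy=3.3,interpolation=cv2.INTER_CUBIC))
st=monitor.read_state();q=st['position'][:2]-O
print(st['t'],"cut",q[0]*c+q[1]*s,-q[0]*s+q[1]*c,st['position'],st['tcp_rot'],st['contact_force'],st['finger_gap'])
E
python3 w.py 20
```

```text
10.9833 cut -0.11885347758222989 -0.006441012732530046 [ 0.50311697 -0.04117316  0.11894202] [-3.14088574e+00  2.49779884e-03 -3.09482381e+00] [-0.60864471  0.55048447 -0.31649778] 0.9994136049823779
```

View pics/w20.png

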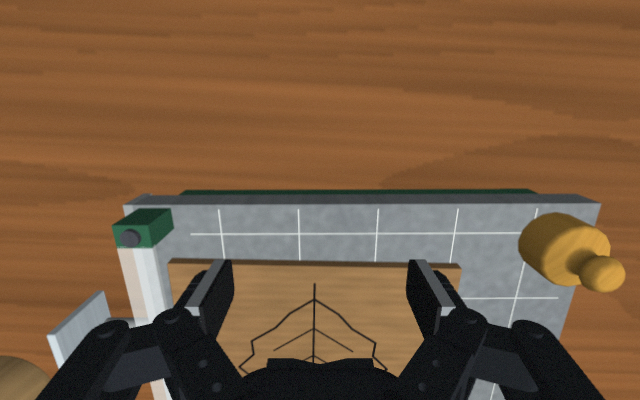

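View pics/sc20.png

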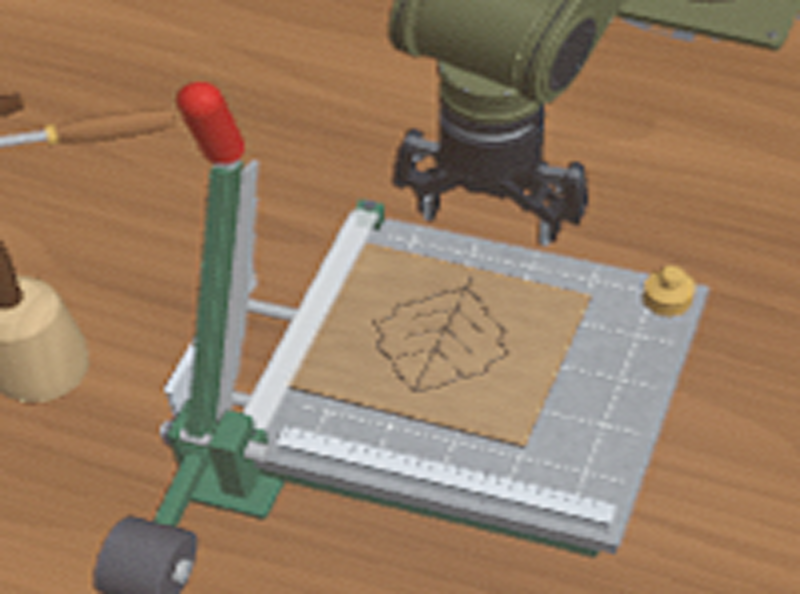

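The wrist view shows the card's near edge from (170,261) to (460,265). The open fingers are at (220,270) and (420,270), still high above it. I'll check the gap.

```bash
python3 - <<'E'
from h import *
z=np.load("w20.npz");O=np.array([.6215,-.0288]);c,s=np.cos(.05),np.sin(.05)
def cut(P): 
    d=np.atleast_2d(P)[:,:2]-O; return np.round(np.c_[d[:,0]*c+d[:,1]*s,-d[:,0]*s+d[:,1]*c]*1000,1)
print("card near edge(top)",cut(plane("wrist",[(172,263),(315,264.5),(458,267)],.063,z['T'])))
print("bed near edge",cut(plane("wrist",[(200,202.5),(500,202.5),(598,203)],.055,z['T'])))
d=z['d']; print("tips depth", [depthpts("wrist",d,[uv],z['T'])[0].round(3).tolist() for uv in ((218,263),(422,263),(228,262),(415,262))])
E
```

```text
card near edge(top) [[-101.7  -99.6]
 [-100.4   -8.6]
 [ -98.1   82.7]]
bed near edge [[-139.6  -79.7]
 [-138.9  106.4]
 [-138.4  168. ]]
tips depth [[0.494, -0.087, 0.112], [0.49, 0.006, 0.111], [0.495, -0.083, 0.109], [0.49, 0.003, 0.109]]
```

{"fn": "play_rows", "kwargs": {"steps": [{"dp":[3,0,12],"spin":0},{"dp":[0,0,14],"spin":0},{"dp":[0,0,10],"spin":0},{"dp":[0,0,6],"spin":0},{"dp":[0,0,0],"spin":0}]}}

```text
t: 11.4
position: [0.498, -0.0402, 0.0739]
tcp_rot: [3.141, -0.002, -3.094]
contact_force: [0.9, -0.9, -0.3]
finger_gap: 1.002
```

{"fn": "play_rows", "kwargs": {"steps": [{"dp":[0,0,2],"spin":0},{"dp":[0,0,2],"spin":0},{"dp":[0,0,0],"spin":0},{"dp":[0,0,0],"spin":0}]}}

```text
t: 11.73
position: [0.4993, -0.0404, 0.0717]
tcp_rot: [-3.141, 0.001, -3.094]
contact_force: [0.2, 0.4, 0.6]
finger_gap: 1.001
```

```bash
python3 w.py 21
```

```text
11.8333 cut -0.12263359530935161 -0.005495186131539336 [ 0.49929431 -0.04041744  0.07173948] [-3.14140420e+00  7.51851909e-04 -3.09360440e+00] [-0.47694819  0.38496201 -0.133288  ] 1.0007179054240256
```

View pics/w21.png

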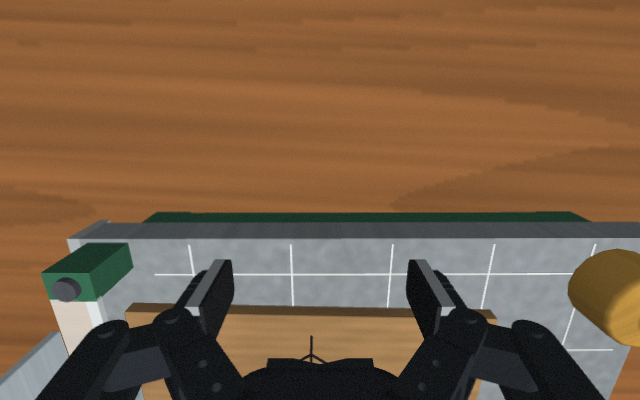

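The fingers are now behind the card's near edge, which is at row ~308, and nothing is touching. I'll lower until the tips are just above the bed.

{"fn": "play_rows", "kwargs": {"steps": [{"dp":[0,0,1.5],"spin":0},{"dp":[0,0,0],"spin":0},{"dp":[0,0,0],"spin":0}]}}

```text
t: 12.08
position: [0.4989, -0.0404, 0.0698]
tcp_rot: [3.142, -0.0, -3.094]
contact_force: [0.4, 0.4, 0.4]
finger_gap: 1.0
```

{"fn": "play_rows", "kwargs": {"steps": [{"dp":[0,0,1],"spin":0},{"dp":[0,0,0],"spin":0},{"dp":[0,0,0],"spin":0}]}}

```text
t: 12.33
position: [0.4989, -0.0404, 0.0687]
tcp_rot: [3.142, -0.0, -3.094]
contact_force: [-0.0, 0.2, 0.2]
finger_gap: 1.004
```

{"fn": "play_rows", "kwargs": {"steps": [{"dp":[0,0,1],"spin":0},{"dp":[0,0,0],"spin":0},{"dp":[0,0,0],"spin":0}]}}

```text
t: 12.58
position: [0.4989, -0.0404, 0.0677]
tcp_rot: [3.142, -0.0, -3.094]
contact_force: [-0.3, 0.1, -0.0]
finger_gap: 0.997
```

{"fn": "play_rows", "kwargs": {"steps": [{"dp":[-4,0,-1],"spin":0},{"dp":[-5,0,0],"spin":0},{"dp":[-4,0,0],"spin":0},{"dp":[-4,0,0],"spin":0},{"dp":[-4,0,0],"spin":0}]}}

```text
t: 13.0
position: [0.5203, -0.0394, 0.0689]
tcp_rot: [3.142, -0.001, -3.094]
contact_force: [-2.4, -0.1, 1.2]
finger_gap: 0.998
```

{"fn": "play_rows", "kwargs": {"steps": [{"dp":[-5,0,0],"spin":0},{"dp":[-5,0,0],"spin":0},{"dp":[-5,0,0],"spin":0},{"dp":[-5,0,0],"spin":0},{"dp":[0,0,0],"spin":0}]}}

```text
t: 13.42
position: [0.5412, -0.0384, 0.069]
tcp_rot: [-3.141, 0.001, -3.094]
contact_force: [0.2, 0.2, -0.3]
finger_gap: 1.001
```

```bash
python3 w.py 22
```

```text
13.5167 cut -0.08153796414202451 -0.005538886123698685 [ 0.54034077 -0.03840716  0.0688093 ] [-3.14156169e+00  5.10481707e-04 -3.09359289e+00] [ 0.23027996  0.11441924 -0.19573377] 0.9973082466619834
```

View pics/sc22.png

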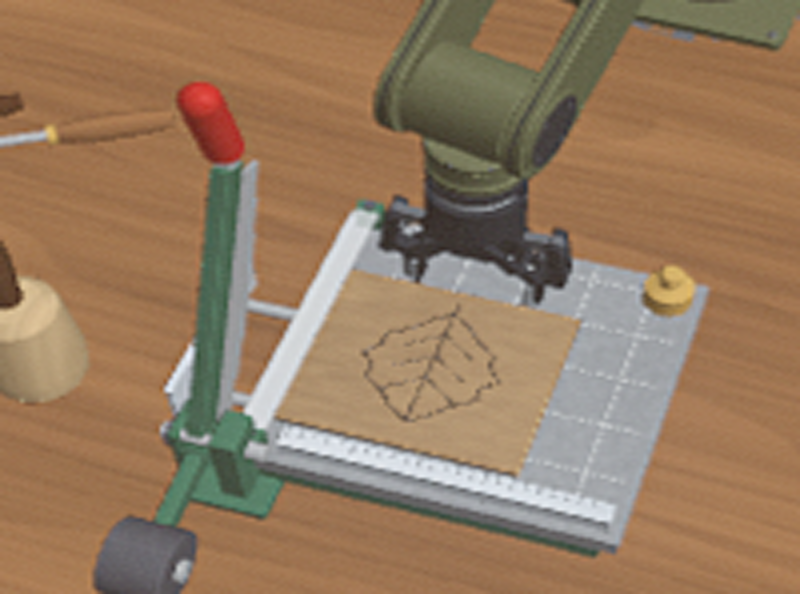

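View pics/w22.png

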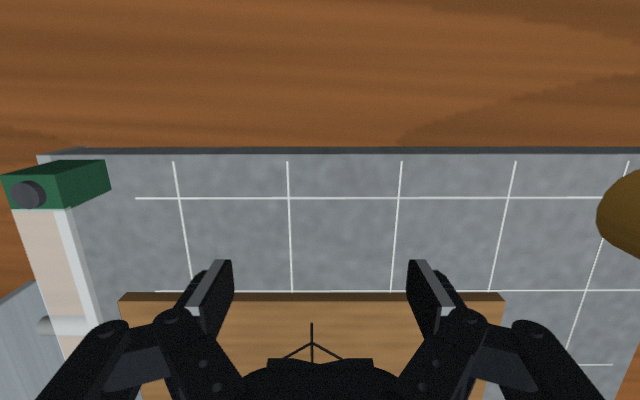

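The card slid square, with its near edge at row ~296, and the scene view shows the far edge close to the fence. I'll push gently until it touches.

{"fn": "play_rows", "kwargs": {"steps": [{"dp":[-4,0,0],"spin":0},{"dp":[-3,0,0],"spin":0},{"dp":[0,0,0],"spin":0}]}}

```text
t: 13.77
position: [0.5475, -0.0381, 0.0689]
tcp_rot: [-3.142, 0.001, -3.094]
contact_force: [-0.4, 1.0, 0.3]
finger_gap: 0.996
```

{"fn": "play_rows", "kwargs": {"steps": [{"dp":[-2,0,0],"spin":0},{"dp":[0,0,0],"spin":0},{"dp":[0,0,0],"spin":0}]}}

```text
t: 14.02
position: [0.5491, -0.038, 0.0688]
tcp_rot: [-3.142, 0.0, -3.094]
contact_force: [0.2, 0.0, 0.1]
finger_gap: 1.002
```

{"fn": "play_rows", "kwargs": {"steps": [{"dp":[-2,0,0],"spin":0},{"dp":[0,0,0],"spin":0},{"dp":[0,0,0],"spin":0}]}}

```text
t: 14.27
position: [0.5511, -0.0379, 0.0689]
tcp_rot: [-3.142, 0.0, -3.094]
contact_force: [-0.4, 0.3, 0.7]
finger_gap: 1.001
```

{"fn": "play_rows", "kwargs": {"steps": [{"dp":[-1.5,0,0],"spin":0},{"dp":[0,0,0],"spin":0},{"dp":[0,0,0],"spin":0}]}}

```text
t: 14.52
position: [0.5526, -0.0378, 0.0688]
tcp_rot: [-3.142, 0.0, -3.094]
contact_force: [0.2, -0.4, 0.0]
finger_gap: 0.997
```

{"fn": "play_rows", "kwargs": {"steps": [{"dp":[-1.5,0,0],"spin":0},{"dp":[0,0,0],"spin":0},{"dp":[0,0,0],"spin":0}]}}

```text
t: 14.77
position: [0.5529, -0.0378, 0.0687]
tcp_rot: [3.142, -0.003, -3.093]
contact_force: [-6.1, -1.0, 4.4]
finger_gap: 1.001
```

{"fn": "play_rows", "kwargs": {"steps": [{"dp":[-1.5,0,0],"spin":0},{"dp":[0,0,0],"spin":0},{"dp":[0,0,0],"spin":0}]}}

```text
t: 15.02
position: [0.553, -0.0378, 0.0687]
tcp_rot: [3.141, -0.007, -3.093]
contact_force: [-11.3, -0.8, 7.9]
finger_gap: 1.001
```

{"fn": "play_rows", "kwargs": {"steps": [{"dp":[-1.5,0,0],"spin":0},{"dp":[0,0,0],"spin":0},{"dp":[0,0,0],"spin":0}]}}

```text
t: 15.27
position: [0.5532, -0.0378, 0.0686]
tcp_rot: [3.141, -0.011, -3.093]
contact_force: [-17.5, -2.1, 12.6]
finger_gap: 1.0
```

The card is firm against the fence, with force rising to 17 N at about 4 N per mm. I'll back off, lift, and turn 90° to push on the left edge.

{"fn": "play_rows", "kwargs": {"steps": [{"dp":[3,0,0],"spin":0},{"dp":[6,0,0],"spin":0},{"dp":[0,0,-25],"spin":0},{"dp":[0,0,-35],"spin":0},{"dp":[0,0,-15],"spin":0}]}}

```text
t: 15.68
position: [0.5496, -0.0383, 0.1476]
tcp_rot: [-3.141, 0.006, -3.094]
contact_force: [0.6, -0.4, 1.0]
finger_gap: 0.999
```

{"fn": "play_rows", "kwargs": {"steps": [{"dp":[0,0,0],"spin":7},{"dp":[0,0,0],"spin":7},{"dp":[0,0,0],"spin":7},{"dp":[0,0,0],"spin":7},{"dp":[0,0,0],"spin":7}]}}

```text
t: 16.1
position: [0.5481, -0.038, 0.1439]
tcp_rot: [3.141, 0.001, 2.573]
contact_force: [0.5, -0.6, 0.3]
finger_gap: 0.998
```

{"fn": "play_rows", "kwargs": {"steps": [{"dp":[0,0,0],"spin":7},{"dp":[0,0,0],"spin":7},{"dp":[0,0,0],"spin":7},{"dp":[0,0,0],"spin":7},{"dp":[0,0,0],"spin":7}]}}

```text
t: 16.52
position: [0.548, -0.038, 0.1438]
tcp_rot: [3.141, 0.0, 1.962]
contact_force: [-0.1, -0.2, 0.3]
finger_gap: 1.002
```

{"fn": "play_rows", "kwargs": {"steps": [{"dp":[0,0,0],"spin":7},{"dp":[0,0,0],"spin":7},{"dp":[0,0,0],"spin":6},{"dp":[0,0,0],"spin":0}]}}

```text
t: 16.85
position: [0.548, -0.038, 0.1438]
tcp_rot: [3.141, -0.0, 1.617]
contact_force: [0.1, -0.5, -0.1]
finger_gap: 1.001
```

```bash
python3 w.py 23
```

```text
16.95 cut -0.07390552531672517 -0.005544188496635624 [ 0.54796393 -0.038031    0.14382935] [3.14109994e+00 6.48127869e-06 1.62136800e+00] [-0.43930674  0.37521846  0.01547114] 1.0027977077563104
```

View pics/sc23.png

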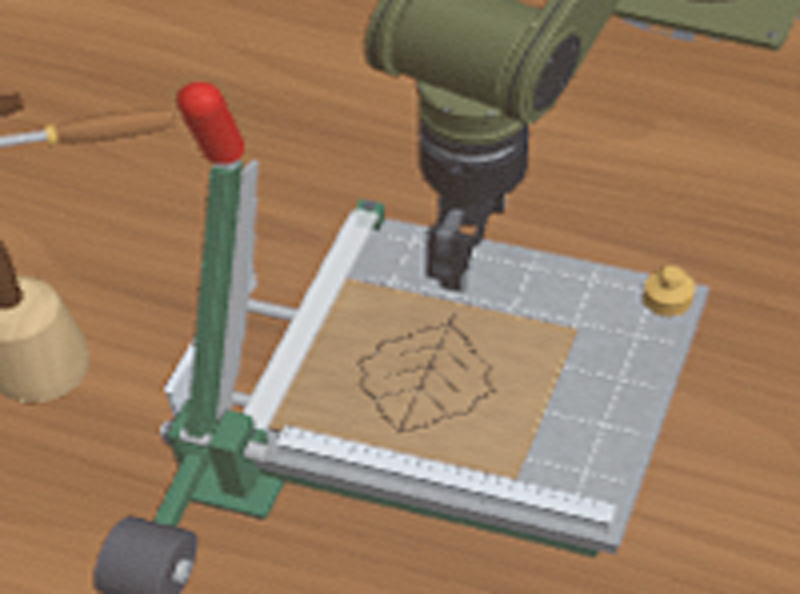

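View pics/w23.png

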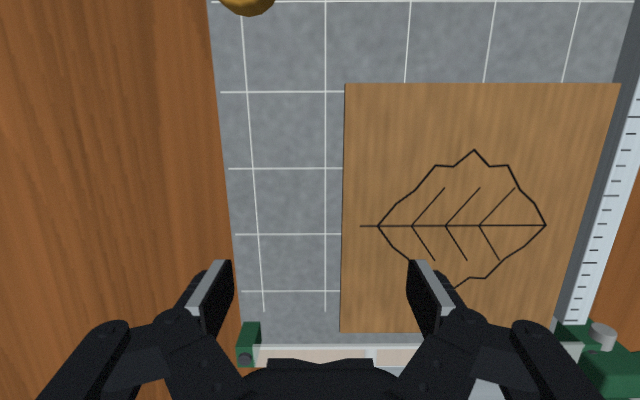

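The card lies flush along the fence at the right of the wrist view, with its left edge at row ~83.

```bash
python3 - <<'E'
from h import *
z=np.load("w23.npz");O=np.array([.6215,-.0288]);c,s=np.cos(.05),np.sin(.05)
def cut(P): 
    d=np.atleast_2d(P)[:,:2]-O; return np.round(np.c_[d[:,0]*c+d[:,1]*s,-d[:,0]*s+d[:,1]*c]*1000,1)
print("card left edge, near edge",cut(plane("wrist",[(347,83),(480,83.5),(618,83),(342,332)],.063,z['T'])))
E
```

```text
card left edge, near edge [[ -55.2   85.5]
 [  25.6   85. ]
 [ 110.3   85.3]
 [ -54.5 -102.3]]
```

{"fn": "play_rows", "kwargs": {"steps": [{"dp":[27,25,0],"spin":0},{"dp":[27,25,0],"spin":0},{"dp":[28,25,0],"spin":0},{"dp":[28,24,0],"spin":0},{"dp":[0,0,0],"spin":0}]}}

```text
t: 17.37
position: [0.6445, 0.081, 0.1441]
tcp_rot: [3.139, -0.002, 1.625]
contact_force: [-0.6, 0.1, 0.8]
finger_gap: 1.001
```

{"fn": "play_rows", "kwargs": {"steps": [{"dp":[0,0,30],"spin":0},{"dp":[0,0,25],"spin":0},{"dp":[0,0,12],"spin":0},{"dp":[0,0,4],"spin":0},{"dp":[0,0,0],"spin":0}]}}

```text
t: 17.78
position: [0.6406, 0.0763, 0.0715]
tcp_rot: [-3.139, -0.0, 1.619]
contact_force: [0.1, 0.3, -0.2]
finger_gap: 1.002
```

```bash
python3 w.py 24
```

```text
17.8833 cut 0.026144782691210896 0.10399078582374374 [0.64241474 0.07636752 0.07420549] [3.13949889e+00 4.83343624e-06 1.61885491e+00] [0.5313198  0.03925177 1.23213995] 1.003065233842405
```

View pics/w24.png

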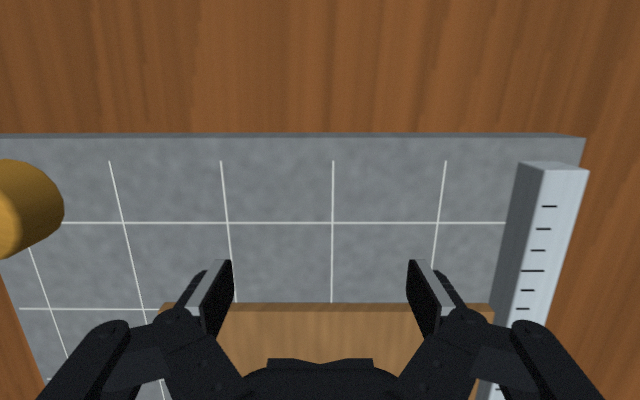

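The fingers are behind the card's left edge, at row ~305, and clear of the fence and the weight. I'll lower them and push to the right.

{"fn": "play_rows", "kwargs": {"steps": [{"dp":[0,0,2.5],"spin":0},{"dp":[0,0,2.5],"spin":0},{"dp":[0,0,0],"spin":0}]}}

```text
t: 18.13
position: [0.6419, 0.0765, 0.0685]
tcp_rot: [3.14, 0.0, 1.619]
contact_force: [0.4, 0.1, 0.5]
finger_gap: 0.998
```

{"fn": "play_rows", "kwargs": {"steps": [{"dp":[-4,0,0],"spin":0},{"dp":[-5,0,0],"spin":0},{"dp":[-4,0,0],"spin":0},{"dp":[-4,0,0],"spin":0},{"dp":[-4,0,0],"spin":0}]}}

```text
t: 18.55
position: [0.6427, 0.0553, 0.0681]
tcp_rot: [3.141, -0.0, 1.618]
contact_force: [-1.1, 1.5, 1.6]
finger_gap: 1.001
```

{"fn": "play_rows", "kwargs": {"steps": [{"dp":[-5,0,0],"spin":0},{"dp":[-5,0,0],"spin":0},{"dp":[-5,0,0],"spin":0},{"dp":[-5,0,0],"spin":0},{"dp":[0,0,0],"spin":0}]}}

```text
t: 18.97
position: [0.6436, 0.0344, 0.0678]
tcp_rot: [3.142, 0.001, 1.618]
contact_force: [1.0, 0.5, 0.8]
finger_gap: 0.998
```

```bash
python3 w.py 25
```

```text
19.0667 cut 0.02492668308364772 0.06261472606003901 [0.6432661  0.03498229 0.06743645] [-3.14091051e+00  4.97707202e-04  1.61818037e+00] [-0.85349516  0.68537411  0.06584   ] 1.0057278171989648
```

View pics/sc25.png

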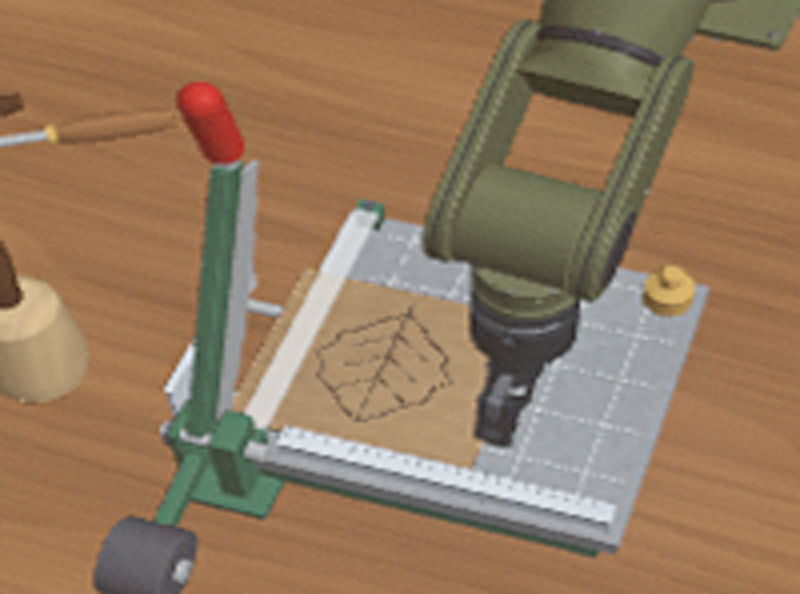

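The card is passing under the guard, with its right edge visible at (300,300), and it is still along the fence. I'll continue.

{"fn": "play_rows", "kwargs": {"steps": [{"dp":[-5,0,-1],"spin":0},{"dp":[-5,0,0],"spin":0},{"dp":[-5,0,0],"spin":0},{"dp":[-5,0,0],"spin":0},{"dp":[0,0,0],"spin":0}]}}

```text
t: 19.48
position: [0.6445, 0.0145, 0.0687]
tcp_rot: [-3.141, 0.0, 1.618]
contact_force: [0.5, 0.1, -0.4]
finger_gap: 0.998
```

{"fn": "play_rows", "kwargs": {"steps": [{"dp":[-3,0,0],"spin":0},{"dp":[-3,0,0],"spin":0},{"dp":[-2,0,0],"spin":0},{"dp":[0,0,0],"spin":0}]}}

```text
t: 19.82
position: [0.6449, 0.0072, 0.0689]
tcp_rot: [3.141, 0.0, 1.618]
contact_force: [-0.1, -0.0, 0.0]
finger_gap: 0.997
```

{"fn": "play_rows", "kwargs": {"steps": [{"dp":[-2,0,0],"spin":0},{"dp":[0,0,0],"spin":0},{"dp":[0,0,0],"spin":0}]}}

```text
t: 20.07
position: [0.645, 0.0056, 0.0689]
tcp_rot: [3.141, 0.0, 1.619]
contact_force: [-0.5, -0.2, -0.6]
finger_gap: 0.996
```

{"fn": "play_rows", "kwargs": {"steps": [{"dp":[-2,0,0],"spin":0},{"dp":[0,0,0],"spin":0},{"dp":[0,0,0],"spin":0}]}}

```text
t: 20.32
position: [0.6451, 0.0035, 0.0689]
tcp_rot: [3.141, 0.0, 1.619]
contact_force: [0.1, -0.6, 0.9]
finger_gap: 1.002
```

{"fn": "play_rows", "kwargs": {"steps": [{"dp":[-1.5,0,0],"spin":0},{"dp":[0,0,0],"spin":0},{"dp":[0,0,0],"spin":0}]}}

```text
t: 20.57
position: [0.6452, 0.0021, 0.0689]
tcp_rot: [3.141, 0.0, 1.619]
contact_force: [-0.3, -0.2, 0.2]
finger_gap: 1.002
```

{"fn": "play_rows", "kwargs": {"steps": [{"dp":[-1.5,0,0],"spin":0},{"dp":[0,0,0],"spin":0},{"dp":[0,0,0],"spin":0}]}}

```text
t: 20.82
position: [0.6452, 0.0005, 0.0689]
tcp_rot: [3.142, 0.0, 1.619]
contact_force: [-0.9, 0.0, 1.3]
finger_gap: 1.001
```

{"fn": "play_rows", "kwargs": {"steps": [{"dp":[-1.5,0,0],"spin":0},{"dp":[0,0,0],"spin":0},{"dp":[0,0,0],"spin":0}]}}

```text
t: 21.07
position: [0.6453, -0.001, 0.0688]
tcp_rot: [3.142, 0.0, 1.619]
contact_force: [-0.4, 0.8, -0.1]
finger_gap: 1.0
```

{"fn": "play_rows", "kwargs": {"steps": [{"dp":[-1.5,0,0],"spin":0},{"dp":[0,0,0],"spin":0},{"dp":[0,0,0],"spin":0}]}}

```text
t: 21.32
position: [0.6453, -0.0025, 0.0688]
tcp_rot: [-3.142, 0.0, 1.619]
contact_force: [0.1, -0.1, 0.5]
finger_gap: 0.998
```

```bash
python3 w.py 26; python3 - <<'E'
from h import *
p,d=eyes.read_camera("top"); cv2.imwrite("pics/top26.png",cv2.resize(p[150:225,300:370,::-1],None,fx=8,fy=8,interpolation=cv2.INTER_CUBIC))
E
```

```text
21.4167 cut 0.025089528391624538 0.025096991403846088 [ 0.64530385 -0.00248042  0.06878585] [-3.14155160e+00  2.45904219e-04  1.61870333e+00] [0.06531841 0.08496863 0.02038608] 1.0003841083208713
```

View pics/sc26.png

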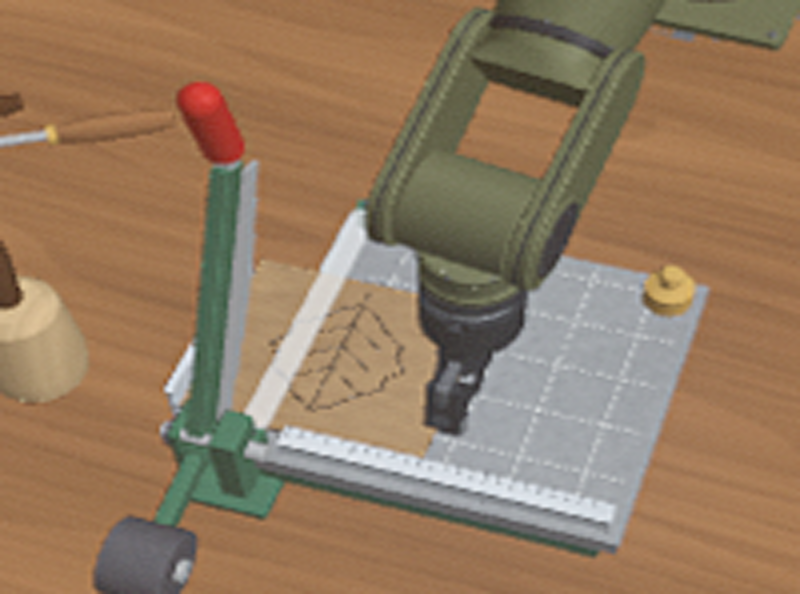

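View pics/top26.png

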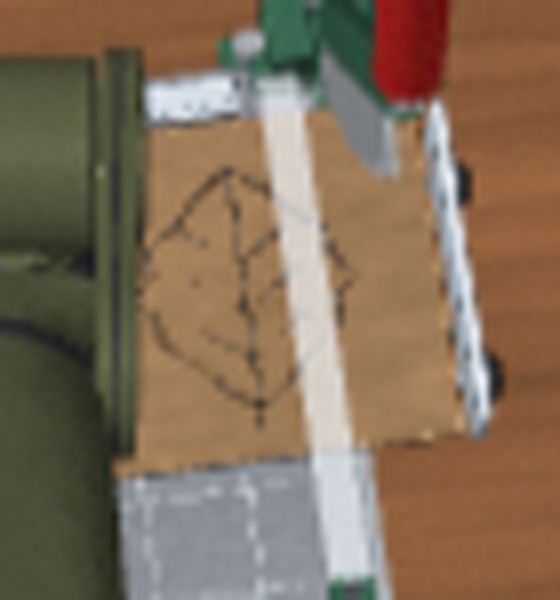

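The top view shows the card's right edge at (440,300), almost touching the gauge plate at (455,300). A few more gentle millimetres remain.

{"fn": "play_rows", "kwargs": {"steps": [{"dp":[-1.5,0,0],"spin":0},{"dp":[0,0,0],"spin":0},{"dp":[0,0,0],"spin":0}]}}

```text
t: 21.72
position: [0.6454, -0.004, 0.0688]
tcp_rot: [-3.142, 0.0, 1.619]
contact_force: [-0.5, -0.0, -0.5]
finger_gap: 1.0
```

{"fn": "play_rows", "kwargs": {"steps": [{"dp":[-1.5,0,0],"spin":0},{"dp":[0,0,0],"spin":0},{"dp":[0,0,0],"spin":0}]}}

```text
t: 21.97
position: [0.6455, -0.0055, 0.0688]
tcp_rot: [-3.142, 0.0, 1.619]
contact_force: [-0.6, 0.2, -1.1]
finger_gap: 1.001
```

{"fn": "play_rows", "kwargs": {"steps": [{"dp":[-1.5,0,0],"spin":0},{"dp":[0,0,0],"spin":0},{"dp":[0,0,0],"spin":0}]}}

```text
t: 22.22
position: [0.6456, -0.007, 0.0689]
tcp_rot: [3.142, 0.0, 1.619]
contact_force: [-0.2, -0.2, 0.3]
finger_gap: 1.0
```

{"fn": "play_rows", "kwargs": {"steps": [{"dp":[-1.5,0,0],"spin":0},{"dp":[0,0,0],"spin":0},{"dp":[0,0,0],"spin":0}]}}

```text
t: 22.47
position: [0.6456, -0.0085, 0.0688]
tcp_rot: [3.142, 0.0, 1.619]
contact_force: [-0.8, -0.3, 0.2]
finger_gap: 1.001
```

{"fn": "play_rows", "kwargs": {"steps": [{"dp":[-1.5,0,0],"spin":0},{"dp":[0,0,0],"spin":0},{"dp":[0,0,0],"spin":0}]}}

```text
t: 22.72
position: [0.6456, -0.0094, 0.0688]
tcp_rot: [-3.141, -0.001, 1.619]
contact_force: [-1.2, 3.7, 0.6]
finger_gap: 0.999
```

```bash
python3 w.py 27; python3 - <<'E'
from h import *
p,d=eyes.read_camera("top"); cv2.imwrite("pics/top27.png",cv2.resize(p[150:225,300:370,::-1],None,fx=8,fy=8,interpolation=cv2.INTER_CUBIC))
E
```

```text
22.8167 cut 0.02502066729524349 0.018225426633792074 [ 0.64557851 -0.00934684  0.06883417] [-3.14132864e+00 -6.46512145e-04  1.61888229e+00] [-1.06559575  5.38495286  0.99818414] 1.0008992310337737
```

View pics/w27.png

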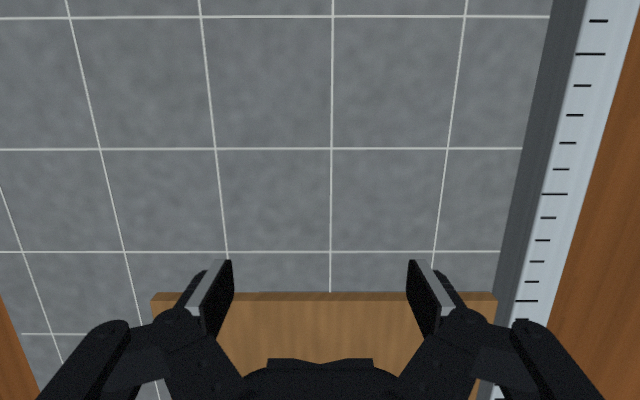

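View pics/top27.png

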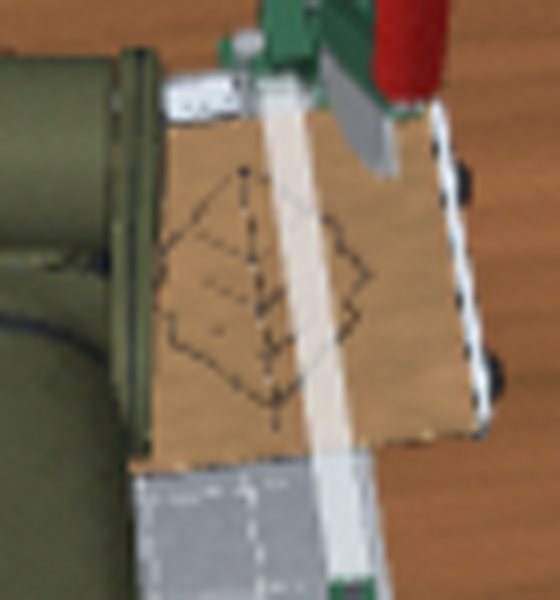

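The force has come up (5 N) and the card edge meets the gauge. I'll press 1 mm more to seat it, then back off and lift away.

{"fn": "play_rows", "kwargs": {"steps": [{"dp":[-1.2,0,0],"spin":0},{"dp":[0,0,0],"spin":0},{"dp":[0,0,0],"spin":0}]}}

```text
t: 23.12
position: [0.6455, -0.0095, 0.0688]
tcp_rot: [-3.141, -0.003, 1.619]
contact_force: [-1.6, 7.4, 1.8]
finger_gap: 1.003
```

{"fn": "play_rows", "kwargs": {"steps": [{"dp":[3,0,0],"spin":0},{"dp":[6,0,0],"spin":0},{"dp":[8,0,0],"spin":0},{"dp":[0,0,-20],"spin":0},{"dp":[0,0,-35],"spin":0}]}}

```text
t: 23.53
position: [0.6413, 0.0066, 0.1188]
tcp_rot: [-3.131, -0.001, 1.619]
contact_force: [0.8, 0.8, 0.2]
finger_gap: 0.999
```

{"fn": "play_rows", "kwargs": {"steps": [{"dp":[0,0,-35],"spin":0},{"dp":[0,0,-35],"spin":0},{"dp":[35,0,0],"spin":0},{"dp":[35,0,0],"spin":0},{"dp":[0,0,0],"spin":0}]}}

```text
t: 23.95
position: [0.6416, 0.0805, 0.1953]
tcp_rot: [3.139, -0.002, 1.622]
contact_force: [-0.6, 0.2, 0.1]
finger_gap: 1.002
```

```bash
python3 w.py 28; python3 - <<'E'
from h import *
p,d=eyes.read_camera("top"); cv2.imwrite("pics/top28.png",cv2.resize(p[110:250,250:410,::-1],None,fx=4,fy=4,interpolation=cv2.INTER_CUBIC))
E
```

```text
24.05 cut 0.02513286799664869 0.10472183877105593 [0.64136755 0.07704708 0.19381614] [3.14144457e+00 8.30093093e-04 1.62107854e+00] [ 0.11146113 -0.148161   -0.32202166] 0.9961556657194545
```

View pics/w28.png

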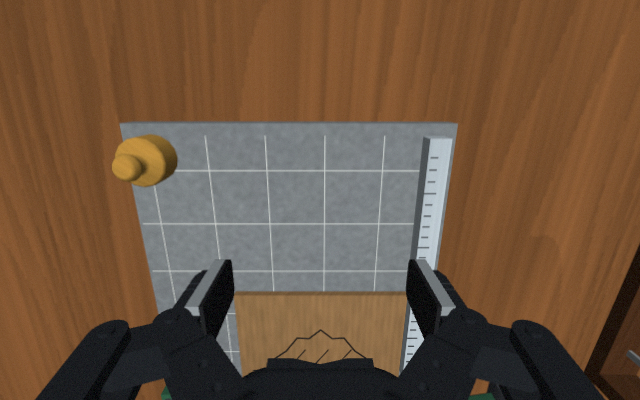

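View pics/sc28.png

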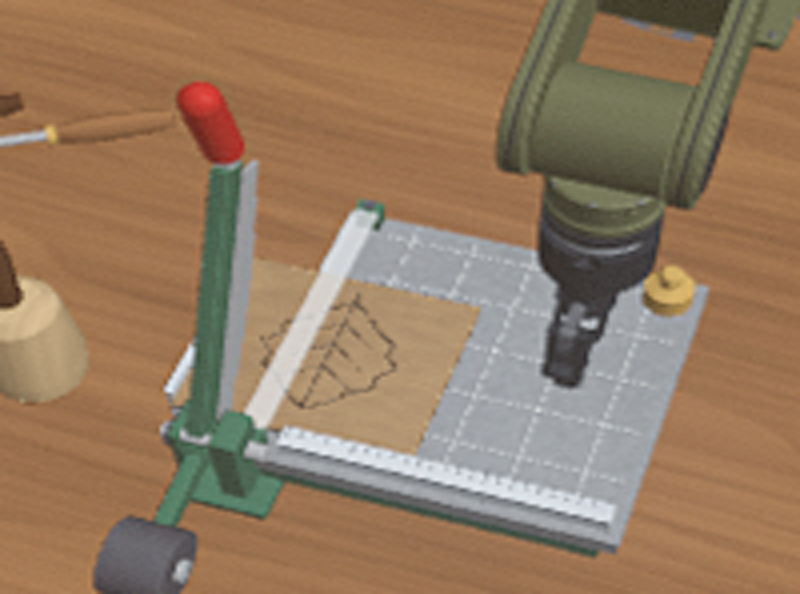

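View pics/top28.png

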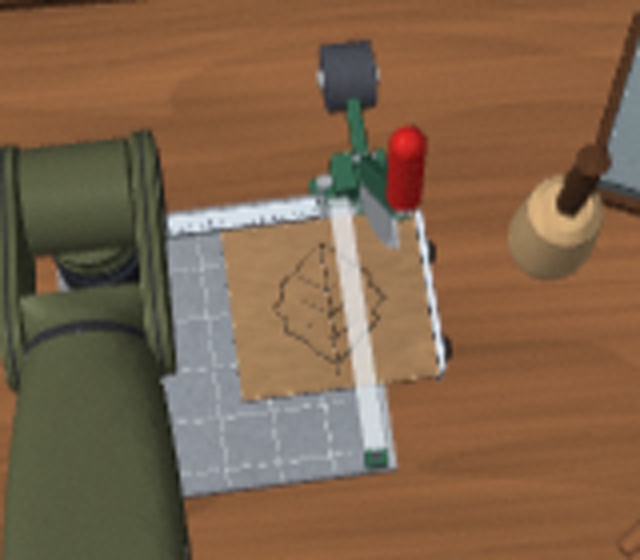

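The card appears flush to both the fence and the gauge. I'll verify the numbers before handing in.

```bash
python3 - <<'E'
from h import *
O=np.array([.6215,-.0288]);c,s=np.cos(.05),np.sin(.05)
def cut(P): 
    d=np.atleast_2d(P)[:,:2]-O; return np.round(np.c_[d[:,0]*c+d[:,1]*s,-d[:,0]*s+d[:,1]*c]*1000,1)
T=lambda u,v:(250+u/4,110+v/4); S=lambda u,v:(210+u/4,110+v/3.3)
print("top: farL nearL nearR",cut(plane("top",[T(221,235),T(242,399),T(441,377)],.063)))
print("scene: nearL farL nearR",cut(plane("scene",[S(480,309),S(425,451),S(255,260)],.063)))
z=np.load("w28.npz");print("wrist left edge",cut(plane("wrist",[(237,292),(320,292),(408,292)],.063,z['T'])))
z=np.load("w27.npz");print("wrist27 left edge",cut(plane("wrist",[(153,292),(325,292),(496,293)],.063,z['T'])))
z=np.load("w23.npz");print("w23 earlier near-left corner",cut(plane("wrist",[(345,84)],.063,z['T'])))
print(np.round(monitor.read_state()['contact_force'],2))
E
python3 see.py 30
```

```text
top: farL nearL nearR [[ 105.9    6.2]
 [ -58.8    6.4]
 [ -62.4 -184.6]]
scene: nearL farL nearR [[ -53.7   10.2]
 [ 101.6   16.6]
 [ -53.4 -176.8]]
wrist left edge [[-51.9  12.6]
 [ 28.1  12.5]
 [113.1  12.3]]
wrist27 left edge [[-52.6  14.4]
 [ 29.1  14.2]
 [110.6  13.3]]
w23 earlier near-left corner [[-56.4  84.9]]
[-0.25 -0.62 -0.26]
24.15 [0.64137653 0.07555059 0.19332633] [ 0.08010417 -0.92304255 -0.09930044]
199 262.58793969849245 145.80904522613065 135 158
grip rel pivot -0.10907914607615668 0.3033201232587927 theta 1.088087834892166
```

```bash
python3 - <<'E'
import numpy as np,cv2
a=np.load("w27.npz")['p'][270:320,470:550,::-1]
cv2.imwrite("pics/z27.png",cv2.resize(a,None,fx=8,fy=8,interpolation=cv2.INTER_CUBIC))
E
```

```text
(no output)
```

View pics/z27.png

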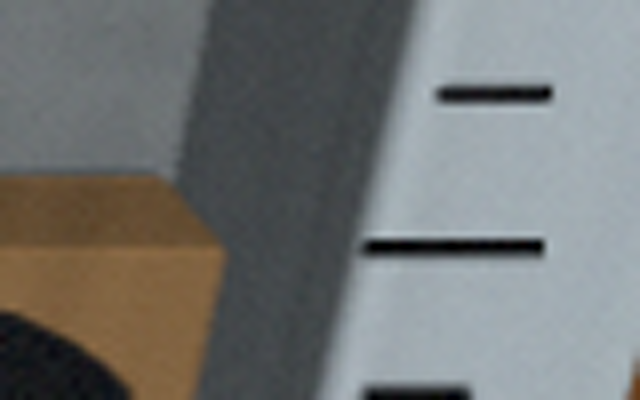

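Close up, the gap between the card's bottom corner and the fence base is about 2 px, or about 1 mm, well within tolerance. The arm is clear and still, so I'll hand in.

```bash
python3 -c "
from station import order; print(order.job_done())"
```

```text
the job is handed in; nothing more can be done
None
```

The knife arm is up against its stop and the card is home against the fence and the gauge. I handed the job in at about 24 s, and no verdict is reported.

**What I did**
- **Knife arm:** the tool can't tilt, so I didn't get the fingers under the handle as the task describes. I pressed the shut fingers against the handle's free end from the operator's side and followed it up its arc. The push was mostly under 10 N. While finding contact, force briefly rose to about 25 N, near the 30 N limit. By about 0.8 rad there was no contact force, so I backed away and the arm fell to its stop by itself.
- **Card:** I pushed the near edge with the open fingers until the card met the fence (17 N along the push). Then I turned the tool 90° and pushed the left edge until the card met the gauge (about 7 N, well under the 60 N at which it slips).

**Last checks**
- **Knife arm:** it read 1.09 rad in every image after release, up to the last one.
- **Card:** there is about 1 mm between it and the fence. It looks flush with the gauge in the top view, and square to the fence.
- **Bench and robot:** the nearby things I could see (brass weight, mallet, gauge) look where they were. I did not measure the other items again. The robot is clear, with contact force at noise level.

**Where measurements disagreed**
- **Gauge position:** the first image estimate put the face at y = -176 mm, but contact came about 5 mm further on. I took the contact as the true position.
- **Card corners:** the three cameras' readings of the final corners differ by up to about 10 mm, partly because the fence and guard hide them. I therefore relied on the contact forces and the close-up.

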